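# Free a stuck neck-pocket plug and case the masking plugs

## Robot

A 6-joint arm with a two-finger parallel gripper is mounted at the origin on the work surface. World frame = base frame: x ahead of the robot, y to its left, z up, the work surface at z = 0. Lengths are in m, angles in degrees, forces in N, time in s.
With the tool pointing down it reaches from about 0.375 to 0.9 m from the base axis. Payload 3.1 kg.
Tool frame: the origin (TCP) lies midway between the tips of the shut fingers; the grasp point (between the pads) lies 19 mm behind it; z points along the fingers, y is the line along which they close (so a half turn about z gives the same grasp; the last joint's range is limited). The gripper opens to 87 mm and grips with 3 to 60 N. Pads are 19 mm wide; open, the fingers measure 117 mm over their backs; the gripper's body (75 mm by 190 mm) begins 51 mm behind the grasp point.
Start: joints at [-81.561, 30.224, 82.088, -0, 67.689, -10.227], TCP at [0.2, -0.592, 0.223] pointing down, gripper open.
Joint ranges: [-176.69, 176.69], [-43.24, 126.21], [12.49, 139.97], [-82, 262], [0, 151.66], [-163.58, 163.58]. Speed limits (degrees/s): [159.86, 159.86, 180, 180, 180, 180].

## Interface

Orientations are given as a 3x3 rotation matrix whose columns are the frame's x, y, z axes.
In Python, from rig import read_state, optics, bot gives the robot as it stands. The module is installed in compiled form; this text tells all that it offers.
- The arm moves only by the tool send_rows, never from a script. Its argument "commands" is a list of rows, each a list of 7 numbers: the turn, a rotation vector about the tool's x, y, z in units of 5 degrees (1.0 is 5 degrees), then the shift along the tool's x, y, z in units of 30 mm (1.0 is 30 mm), then the opening, from 0 (shut) to 1 (fully open). In form: [[rx, ry, rz, tx, ty, tz, gripper], ...]. A call has 1 to 20 rows; each row is the pose to reach, as a shift and turn from the pose commanded when the call began, along the tool's axes at that moment; what a row does not reach only later rows make up. A row lasts 1/12 s, in which the tool goes at most 41.7 mm and 7.16 degrees, less where a joint would pass 70% of its speed; a pose out of reach is approached as far as the arm can. A call with a gripper value outside its range is refused whole. The fingers move at their own pace and stop on an object; the grip force is fixed at half the most. Time passes only in rows, so rows that repeat a pose let the fingers close. It gives the time, the measured TCP pose, the force, the opening and the grip force at its end, in the units of the state.
- read_state(): the state, without advancing time (a new reading comes with each control period).
- optics.capture(name): name is "scene" or "top" or "wrist"; returns a dict with "image" (420x560x3 uint8, blue, green, red), "intrinsics" (3x3 intrinsics, pixels), "extrinsics" (4x4, takes a point from world to camera coordinates); the wrist camera has in their place "T_tool_cam" (4x4, takes a point from camera to tool coordinates, whose origin is the TCP and whose axes are the flange's). Camera axes: x right, y down, z forward; pixel columns grow to the right and rows downward; lengths in m; the calibration is good to about 2 mm. A picture is of the moment at which its call begins: read the wrist's pose just before it. There is no depth.
- bot.hand_in(): hands the job in; it is judged then, once.
The state is a dict: "time_s": time; "joint_positions": joint angles; "qvel": joint speeds; "tau": joint torques, N m; "position": TCP position; "tcp_rot": TCP orientation; "force": force on the tool from outside, world axes, zero at the start; "moment": the same for the moment, N m; "opening": opening from 0.0 (shut) to 1.0 (fully open); "grasp_force": force on a finger pad.
Only numpy, scipy, OpenCV 4.12 (cv2) and the standard library are available. Lean on these libraries where they do the work, as an engineer would, in place of code of your own. Each camera call takes 0.05 s, during which the arm holds its last target. There are 200 camera calls.

## Task

The guitar body has been sprayed, and the masking plug is stuck in its neck pocket: with the mallet, tap the plug's two blue ears alternately, a few millimetres at a time so that it never twists more than 10 degrees or so in the pocket, until it has slid out from under the black lips; do not strike its middle, and keep the gripper off the plug until it is out from under them. Lay the mallet back on its mat, pack the neck plug in the large bay of the case and all the small hole plugs on the bench in the small bay, and shut the lid fully. Leave the sanding block, tape, jar, brush and pot where they are.

Things in the scene. Friction and masses are not known exactly. Their poses are not given: they have to be found in the camera images.
- guitar: Fixed red V-shaped guitar body, 45 mm thick. Origin at bench level at the mouth of the neck pocket; +x into the body. Pocket x 0 to 88 mm, open at x = 0 and on top, floor at z 27 mm, 72 mm wide up to x = 50. At x 54 to 86 two black lips flush with the top (z 41 to 45) cover the plug's shoulders (|y| 14 to 35 mm); sprung rubber strips under them grip the shoulders from both sides, 6 N each.
- seat (a point): Point on the guitar's pocket floor where the neck plug's origin starts, 36 mm inside the mouth; axes as the guitar's. The plug comes out along -x of this frame; it is clear of lips and strips and lifts straight up once its origin is 26 mm or more along -x (it stays standing on the pocket floor up to about 33 mm).
- neck_plug: Loose cream T plug, 140 g, stuck: about 10 N on an ear moves and also turns it. Origin on its underside below the bar's middle; axes as seat's when seated. Tongue 12 mm thick, x -36 to 42, 44 wide, shoulders 53 wide at x 18 to 42. Upright bar: 16 mm thick (x -8 to 8), 96 long in y, z 21 to 48; grip it across its thickness at the middle. A blue ear on the +x side of each bar end, up to x = 17.
- ear_left (a point): Centre of the striking face (+x side) of the neck plug's blue ear at y = +39 mm, 34.5 mm above the plug's underside; face 18 mm wide, 27 mm high. Strike it towards -x.
- ear_right (a point): The same for the ear at y = -39 mm.
- mallet: Loose mallet, 320 g. Origin on the underside of its black head, below the centre; head 36 mm (x) x 90 mm (y, both end faces strike) x 40 mm (z). Wooden handle, 22 x 22 mm section, along -x at z 9 to 31 mm, with a 40 mm high end block at x -215 to -235 mm, so that it lies level.
- mallet_grip (a point): Middle of the mallet's handle section 52 mm from the head's centre, near the centre of mass: the place to grip, across the handle (mallet y).
- mat: Fixed blue cloth mat for the mallet, 300 mm (x) x 150 mm (y), 3 mm thick; origin at the centre of its underside. The mallet starts on it with its head near (+90 mm, 0).
- case: Fixed black clamshell case base, 125 (x) x 225 (y) x 62 mm high, walls 5 mm, inner floor 5 mm up; origin at the centre of its underside, front at -x. A 4 mm wall at y = -22.5 mm, its top at z 50, divides it: large bay y -20 to 107 mm, small bay y -107 to -25 mm; both 115 mm in x.
- lid (a joint): Angle of the case lid (18 mm thick) in rad: 0 shut, up to 2.0 open; it starts shut or slightly ajar and its stiff hinge stays where it is left.
- lid_tab (a point): Centre of the red pull tab on the lid's front edge: a bar 30 mm long in y (grip it by its ends, along y) and 14 mm thick, 146 mm from the hinge axis; turns with the lid.
- lid_hinge (a point): Point on the lid's hinge axis (which runs along the case's y), at the top of the case's back wall, 62.5 mm behind the case's centre and 62.5 mm up; the tab lies on the -x side of it when shut and rises over it as the lid opens.
- sanding_block: Loose cork sanding block, 100 x 60 x 35 mm, a bystander.
- tape_roll: Loose blue tape roll, 100 mm across, 25 mm high, a bystander.
- thinner_jar: Loose glass jar, 70 mm across, 100 mm high, a bystander.
- brush: Loose brush lying flat, a bystander.
- pot: Loose steel cup, 80 mm across, 70 mm high, a bystander.
- plug_a: Loose orange hole plug standing on the bench, 40 g (absent in some starts): square foot 32 x 32 x 12 mm with a grip rib on top, 12 mm thick (x), 26 mm long (y), z 12 to 30 mm. Origin under the foot's centre.
- plug_b: Loose yellow hole plug standing on the bench, 40 g (absent in some starts): square foot 32 x 32 x 12 mm with a grip rib on top, 12 mm thick (x), 26 mm long (y), z 12 to 30 mm. Origin under the foot's centre.
- plug_c: Loose green hole plug standing on the bench, 40 g (absent in some starts): square foot 32 x 32 x 12 mm with a grip rib on top, 12 mm thick (x), 26 mm long (y), z 12 to 30 mm. Origin under the foot's centre.
- plug_d: Loose white hole plug standing on the bench, 40 g (absent in some starts): square foot 32 x 32 x 12 mm with a grip rib on top, 12 mm thick (x), 26 mm long (y), z 12 to 30 mm. Origin under the foot's centre.
Mind the look-alikes: they are no part of the job. What is shaped like the neck_plug but purple or turquoise is not meant.

How it is judged:
By the outcome, as a careful person would: the job done as asked, in the order asked, and still so for the second after the job is handed in, with the robot touching nothing.
Of plug_a, plug_b, plug_c, plug_d only 2 to 4 are there at a start; the rules pass over those that are not, and their reading is None.
At some moment in a run one of plug_a, plug_b, plug_c, plug_d may be knocked a few centimetres aside while the robot is not near it.
It also fails if it takes over 210 s, if anything falls off the work surface, if the arm or the gripper's body presses on something with over 40 N, if the wrist force passes 120 N, or if a joint passes its speed limit or range.

## Working session

There is one attempt and no reset: what is moved stays moved. The work goes in short steps, Python scripts to look and compute and a tool call to move; the robot and the scene stay as the last step left them, time stands still between calls to the robot, and variables do not carry over. Pictures are saved under pics/ and viewed, at most 14 in all, crops included, and the job is handed in when it is done.

Besides the shell and the picture viewer there is one more tool, called as name([rows], argument=value, ...), one row to a line, values as JSON. send_rows: Moves the arm, as the interface text tells. Its arguments: {"type":"object","properties":{"commands":{"type":"array","items":{"type":"array","items":{"type":"number"}}}},"required":["commands"]}

```bash
mkdir -p pics; cat > h.py <<'E'
import numpy as np, cv2
from rig import read_state, optics, bot
def cap(n,save=None):
    s=read_state(); c=optics.capture(n)
    if n=="wrist":
        T=np.eye(4);T[:3,:3]=np.array(s["tcp_rot"]).reshape(3,3);T[:3,3]=s["position"]
        c["extrinsics"]=np.linalg.inv(T@np.array(c["T_tool_cam"]))
    c={k:np.array(v) for k,v in c.items()}
    if save: cv2.imwrite("pics/"+save,c["image"])
    return c
def ray(c,px,z):
    "pixel(s) onto plane z"
    E=c["extrinsics"];R=E[:3,:3];o=-R.T@E[:3,3]
    p=np.c_[np.atleast_2d(px).astype(float),np.ones(len(np.atleast_2d(px)))]
    d=(R.T@np.linalg.inv(c["intrinsics"])@p.T).T
    return o+d*((z-o[2])/d[:,2])[:,None]
def proj(c,P):
    P=np.atleast_2d(P);E=c["extrinsics"];q=(E[:3,:3]@P.T).T+E[:3,3]
    q=(c["intrinsics"]@q.T).T;return q[:,:2]/q[:,2:]
E
python3 - <<'E'
from h import *
for n in ("top","scene"):
    c=cap(n,n+"0.png"); E=c["extrinsics"]; print(n,-E[:3,:3].T@E[:3,3],E[:3,:3].round(2).tolist())
    np.savez(n+"0.npz",**c)
s=read_state();print(s["position"],s["tcp_rot"],s["time_s"])
E
```

```text
top [0.37547956 0.02000901 1.3690411 ] [[0.02, -1.0, -0.02], [-1.0, -0.02, -0.09], [0.08, 0.02, -1.0]]
scene [1.2068286  0.7687294  0.83035041] [[-0.7, 0.71, -0.01], [0.43, 0.41, -0.8], [-0.57, -0.57, -0.6]]
[ 0.19997184 -0.59145685  0.22167414] [[ 9.47387561e-01  3.20088584e-01 -3.28707549e-04]
 [ 3.20088608e-01 -9.47385655e-01  1.92445912e-03]
 [ 3.04584581e-04 -1.92842418e-03 -9.99998094e-01]] 0.1
```

View pics/top0.png

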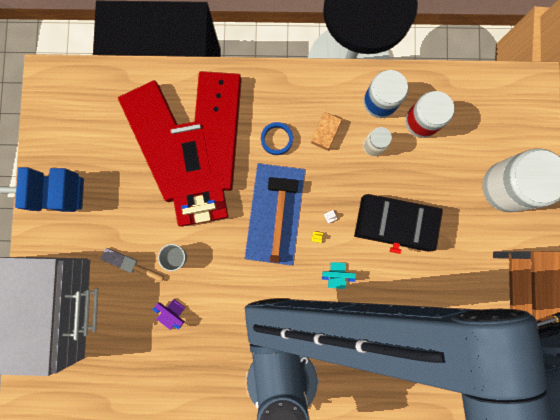

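View pics/scene0.png

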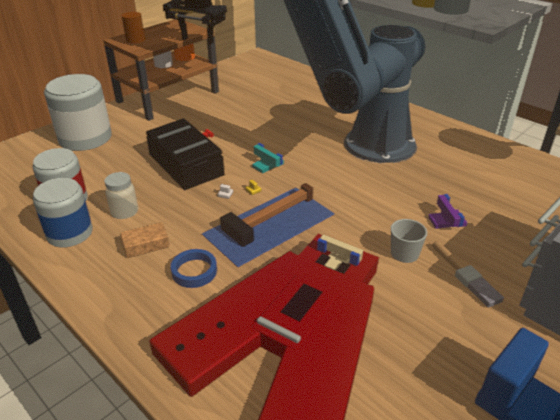

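```bash
python3 - <<'E'
from h import *
c=dict(np.load("top0.npz")); im=c["image"]
a=cv2.resize(im[155:275,110:310],None,fx=4,fy=4,interpolation=cv2.INTER_CUBIC)
cv2.imwrite("pics/crop1.png",a)
hsv=cv2.cvtColor(im,cv2.COLOR_BGR2HSV)
def blobs(name,lo,hi,z,roi=None,mina=6):
    m=cv2.inRange(hsv,np.array(lo),np.array(hi))
    if roi: k=np.zeros_like(m);x0,x1,y0,y1=roi;k[y0:y1,x0:x1]=1;m=m*k
    for q in cv2.findContours(m,cv2.RETR_EXTERNAL,cv2.CHAIN_APPROX_NONE)[0]:
        if len(q)<mina: continue
        r=cv2.minAreaRect(q); b=ray(c,cv2.boxPoints(r),z)
        M=ray(c,[r[0]],z)[0]
        e=b[1]-b[0];f=b[2]-b[1]
        print(name,np.round(r[0],1),"w",M.round(4)[:2],"sz",np.linalg.norm(e).round(4),np.linalg.norm(f).round(4),"ang",np.degrees(np.arctan2(e[1],e[0])).round(1),np.degrees(np.arctan2(f[1],f[0])).round(1))
blobs("ear",(100,120,60),(130,255,255),.06,(170,230,185,225),3)
blobs("cream",(15,20,170),(35,140,255),.06,(170,230,185,230))
blobs("mat",(100,80,50),(130,255,255),.003,(240,312,155,272),40)
blobs("head",(0,0,0),(180,255,50),.043,(255,310,165,200),15)
blobs("handle",(5,120,60),(16,255,220),.034,(262,300,185,266),20)
blobs("yellow",(22,150,150),(35,255,255),.02,(300,330,225,250),6)
blobs("white",(0,0,190),(180,60,255),.02,(320,345,205,225),6)
blobs("case",(0,0,0),(180,255,55),.08,(345,450,180,258),60)
blobs("tab",(0,180,100),(8,255,255),.06,(380,415,235,258),6)
blobs("orange",(6,180,150),(18,255,255),.02,(100,560,60,420),6)
blobs("green",(40,120,60),(80,255,255),.02,(100,560,60,420),6)
E
```

```text
ear [184.9 206.1] w [0.5096 0.2993] sz 0.0192 0.0076 ang -77.4 -166.5
ear [210.5 201. ] w [0.5264 0.2239] sz 0.0208 0.006 ang -88.8 -178.0
cream [201.7 216.6] w [0.4797 0.2483] sz 0.044 0.0274 ang -77.4 -166.7
cream [199.5 215.5] w [0.4827 0.255 ] sz 0.1752 0.0799 ang -88.8 -178.2
cream [197.6 203.5] w [0.5183 0.2621] sz 0.0942 0.0444 ang -78.1 -167.5
mat [274.5 213.8] w [0.4977 0.0343] sz 0.298 0.1496 ang -5.6 -96.2
head [282.8 184.9] w [0.5815 0.0111] sz 0.038 0.0881 ang -4.6 -94.9
handle [278.6 225.8] w [0.459 0.021] sz 0.2151 0.0269 ang -5.9 -96.1
yellow [316.5 236.7] w [ 0.4297 -0.0939] sz 0.0303 0.0311 ang -8.5 -98.2
white [329.9 216.3] w [ 0.4922 -0.1335] sz 0.0312 0.0311 ang -62.1 -152.8
case [398.5 222.5] w [ 0.4734 -0.3237] sz 0.1293 0.2364 ang -10.6 -100.0
tab [395. 248.] w [ 0.4004 -0.3188] sz 0.029 0.029 ang -88.7 179.9
orange [537.3 318.1] w [ 0.2053 -0.745 ] sz 0.0066 0.0038 ang -62.6 -154.3
orange [543.5 316.5] w [ 0.2104 -0.7632] sz 0.0093 0.0013 ang -62.6 -154.4
orange [538.5 312.5] w [ 0.2216 -0.749 ] sz 0.0013 0.0089 ang -27.5 -115.6
orange [548.5 311. ] w [ 0.226
[... 1167 characters left out ...]
] w [ 0.3794 -0.7928] sz 0.0117 0.0118 ang -88.6 178.3
orange [546.7 255.9] w [ 0.3882 -0.7776] sz 0.004 0.0143 ang -62.5 -154.7
orange [537.6 255.3] w [ 0.3893 -0.7509] sz 0.0135 0.0039 ang -27.3 -116.0
orange [552.6 253.7] w [ 0.3951 -0.7951] sz 0.0067 0.0078 ang -62.5 -154.8
orange [274.8 243.4] w [0.4065 0.0312] sz 0.0095 0.0133 ang -70.3 -160.3
orange [275.  237.5] w [0.4243 0.031 ] sz 0.0 0.0091 ang 0.0 1.3
orange [278.2 211.9] w [0.5021 0.0231] sz 0.0068 0.0109 ang -62.1 -152.3
orange [280.5 205.5] w [0.5218 0.0165] sz 0.0091 0.0092 ang -88.8 -178.8
orange [281.8 192.1] w [0.5629 0.0135] sz 0.015 0.0055 ang -62.0 -152.4
orange [215.5  72. ] w [0.9371 0.2287] sz 0.0 0.0219 ang 0.0 90.9
```

View pics/crop1.png

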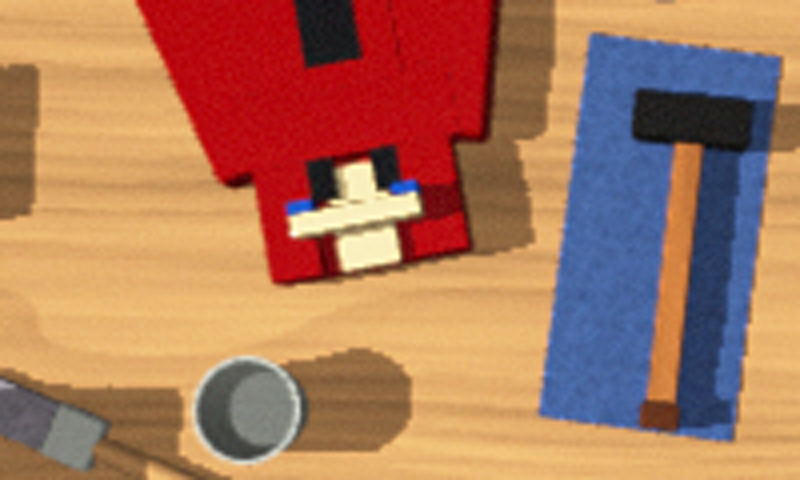

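```bash
cat >> h.py <<'E'
from scipy.spatial.transform import Rotation as Rt
def go(*targets):
    "each target (x,y,z,yang): tool down with its y axis at world angle yang -> row numbers from the present pose"
    s=read_state();R=np.array(s["tcp_rot"]).reshape(3,3);p=np.array(s["position"])
    print("t",round(s["time_s"],1),"p",p.round(4),"yang",round(np.degrees(np.arctan2(R[1,1],R[0,1])),2),"open",round(s["opening"],3),"F",np.round(s["force"],1),"g",s["grasp_force"])
    for x,y,z,a in targets:
        a=np.radians(a);Y=np.array([np.cos(a),np.sin(a),0]);Z=np.array([0,0,-1.]);T=np.c_[np.cross(Y,Z),Y,Z]
        r=Rt.from_matrix(R.T@T).as_rotvec(degrees=True)/5
        print("row",r.round(2),(R.T@(np.array([x,y,z])-p)/.03).round(3))
E
python3 - <<'E'
from h import *
go((.53,.0155,.2,-95.7),(.53,.0155,.008,-95.7))
E
```

```text
t 0.1 p [ 0.2    -0.5915  0.2217] yang -71.33 open 1.002 F [-0.2 -0.1 -0.2] g 0.0
row [-0.02  0.    4.87] [ 16.898 -15.645   0.758]
row [-0.02  0.    4.87] [ 16.896 -15.632   7.158]
```

Things that could pass for the neck plug are the cream T at (200,207), the purple T at (170,313) and the turquoise T at (340,274). I choose the cream one in the pocket, which the crop confirms, with its blue ears on the body side. The only mallet is at (283,185).

send_rows([
  [0, 0, 1, 3, -3, 0, 1],
  [0, 0, 4.87, 16.9, -15.64, 0.7, 1],
  [0, 0, 4.87, 16.9, -15.64, 0.7, 1],
  [0, 0, 4.87, 16.9, -15.64, 0.7, 1],
  [0, 0, 4.87, 16.9, -15.64, 0.7, 1],
  [0, 0, 4.87, 16.9, -15.64, 0.7, 1],
  [0, 0, 4.87, 16.9, -15.64, 0.7, 1],
  [0, 0, 4.87, 16.9, -15.64, 0.7, 1],
  [0, 0, 4.87, 16.9, -15.64, 0.7, 1],
  [0, 0, 4.87, 16.9, -15.64, 0.7, 1],
  [0, 0, 4.87, 16.9, -15.64, 0.7, 1],
  [0, 0, 4.87, 16.9, -15.64, 0.7, 1],
  [0, 0, 4.87, 16.9, -15.64, 0.7, 1],
  [0, 0, 4.87, 16.9, -15.64, 0.7, 1],
  [0, 0, 4.87, 16.9, -15.64, 0.7, 1],
  [0, 0, 4.87, 16.9, -15.64, 0.7, 1],
  [0, 0, 4.87, 16.9, -15.64, 0.7, 1],
  [0, 0, 4.87, 16.9, -15.64, 0.7, 1],
  [0, 0, 4.87, 16.9, -15.64, 0.7, 1],
  [0, 0, 4.87, 16.9, -15.64, 0.7, 1],
])

```text
time_s: 1.77
position: [0.5295, 0.0145, 0.2011]
tcp_rot: [[0.995, -0.099, -0.002], [-0.099, -0.995, -0.0], [-0.002, 0.0, -1.0]]
force: [0.0, -0.3, -0.4]
opening: 0.997
grasp_force: 0.0
```

```bash
python3 - <<'E'
from h import *
c=cap("wrist","w1.png")
go((.53,.0155,.1,-95.7),(.53,.0155,.008,-95.7))
print(proj(c,[[.53,.0155,.034],[.5815,.0111,.043],[.5,.25,.075]]))
E
```

```text
t 1.8 p [0.5294 0.014  0.2013] yang -95.73 open 1.0 F [ 0.  -0.6 -0.5] g 0.0
row [ 0.    0.02 -0.01] [ 0.019 -0.054  3.375]
row [ 0.    0.02 -0.01] [ 0.023 -0.055  6.442]
[[277.28585264 191.80965829]
 [276.53896738 143.72912148]
 [ 47.06740201 252.92142465]]
```

View pics/w1.png

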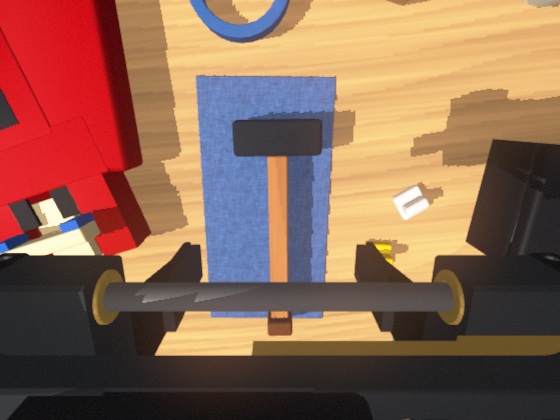

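The view shows the mallet head centred at (277,138) and the handle at (278,190), so the head is about 5 mm further out than I had it. I'm descending, gripping and lifting.

send_rows([
  [0, 0, 0, 0.12, -0.03, 3, 1],
  [0, 0, 0, 0.12, -0.03, 5, 1],
  [0, 0, 0, 0.12, -0.03, 6, 1],
  [0, 0, 0, 0.12, -0.03, 6.44, 1],
  [0, 0, 0, 0.12, -0.03, 6.44, 1],
  [0, 0, 0, 0.12, -0.03, 6.44, 1],
  [0, 0, 0, 0.12, -0.03, 6.44, 1],
  [0, 0, 0, 0.12, -0.03, 6.44, 0],
  [0, 0, 0, 0.12, -0.03, 6.44, 0],
  [0, 0, 0, 0.12, -0.03, 6.44, 0],
  [0, 0, 0, 0.12, -0.03, 6.44, 0],
  [0, 0, 0, 0.12, -0.03, 6.44, 0],
  [0, 0, 0, 0.12, -0.03, 6.44, 0],
  [0, 0, 0, 0.12, -0.03, 6.44, 0],
  [0, 0, 0, 0.12, -0.03, 6.2, 0],
  [0, 0, 0, 0.12, -0.03, 5, 0],
  [0, 0, 0, 0.12, -0.03, 4, 0],
  [0, 0, 0, 0.12, -0.03, 2.5, 0],
  [0, 0, 0, 0.12, -0.03, 1, 0],
  [0, 0, 0, 0.12, -0.03, 1, 0],
])

```text
time_s: 3.48
position: [0.5381, 0.0148, 0.1786]
tcp_rot: [[0.995, -0.099, 0.013], [-0.099, -0.995, -0.002], [0.014, 0.001, -1.0]]
force: [0.2, 0.3, 0.6]
opening: 0.094
grasp_force: 0.0
```

```bash
python3 - <<'E'
from h import *
c=cap("wrist","w2.png");c=cap("top","t2.png");im=c["image"]
go((.57,.12,.2,12.5))
hsv=cv2.cvtColor(im,cv2.COLOR_BGR2HSV)
np.savez("top2.npz",**c)
# neck plug bar at z=.075, cream; ears
m=cv2.inRange(hsv,(15,20,150),(35,140,255));k=np.zeros_like(m);k[190:228,175:228]=1;m*=k
def ex(P): # ray
    return ray(c,P,.075)
# guitar mouth edge, red lower boundary
r=cv2.inRange(hsv,(0,150,60),(6,255,255))|cv2.inRange(hsv,(174,150,60),(180,255,255))
print(ray(c,[[182.5,206],[213,201.7],[181.5,209],[214.5,206],[201,207]],.075).round(4))
cv2.imwrite("pics/crop2.png",np.hstack([cv2.resize(im[185:235,165:235],None,fx=8,fy=8,interpolation=cv2.INTER_CUBIC)]))
E
```

```text
t 3.6 p [0.5357 0.0151 0.1746] yang -95.66 open 0.037 F [-0.  -0.  -0.5] g 0.0
row [  0.08  -0.05 -21.63] [ 0.799 -3.593 -0.842]
[[0.5082 0.3032 0.075 ]
 [0.5228 0.2142 0.075 ]
 [0.4993 0.3058 0.075 ]
 [0.5102 0.2094 0.075 ]
 [0.5065 0.2488 0.075 ]]
```

View pics/w2.png

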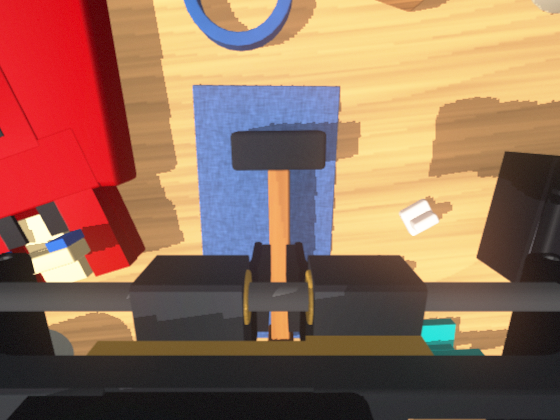

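The fingers need more time: they shut only after I had lifted, and the mallet is still on the mat. I'm reopening and gripping again with a longer wait.

send_rows([
  [0, 0, 0, 0, 0, 0, 0.6],
  [0, 0, 0, 0, 0, 0, 0.6],
  [0, 0, 0, 0, 0, 0, 0.6],
  [0, 0, 0, 0, 0, 0, 0.6],
  [0, 0, 0, 0, 0, 2, 0.6],
  [0, 0, 0, 0, 0, 3, 0.6],
  [0, 0, 0, 0, 0, 3.5, 0.6],
  [0, 0, 0, 0, 0, 3.5, 0.6],
  [0, 0, 0, 0, 0, 3.5, 0.6],
])

```text
time_s: 4.33
position: [0.5326, 0.0154, 0.0649]
tcp_rot: [[0.995, -0.099, -0.005], [-0.099, -0.995, 0.001], [-0.005, -0.0, -1.0]]
force: [0.8, 0.1, 0.2]
opening: 0.575
grasp_force: 0.0
```

```bash
python3 - <<'E'
from h import *
go((.534,.0155,.008,-95.7))
E
```

```text
t 4.3 p [0.5326 0.0154 0.0649] yang -95.69 open 0.575 F [0.8 0.1 0.2] g 0.0
row [-0.    0.05  0.  ] [ 0.053 -0.007  1.895]
```

send_rows([
  [0, 0, 0, 0, 0, 1, 0.6],
  [0, 0, 0, 0, 0, 1.9, 0.6],
  [0, 0, 0, 0, 0, 1.9, 0.6],
  [0, 0, 0, 0, 0, 1.9, 0],
  [0, 0, 0, 0, 0, 1.9, 0],
  [0, 0, 0, 0, 0, 1.9, 0],
  [0, 0, 0, 0, 0, 1.9, 0],
  [0, 0, 0, 0, 0, 1.9, 0],
  [0, 0, 0, 0, 0, 1.9, 0],
  [0, 0, 0, 0, 0, 1.9, 0],
  [0, 0, 0, 0, 0, 1.9, 0],
  [0, 0, 0, 0, 0, 1.9, 0],
])

```text
time_s: 5.33
position: [0.5346, 0.015, 0.0107]
tcp_rot: [[0.995, -0.098, 0.002], [-0.098, -0.995, -0.001], [0.002, 0.001, -1.0]]
force: [-1.4, -1.6, 6.5]
opening: 0.253
grasp_force: 30.0
```

```bash
python3 - <<'E'
from h import *
go((.57,.12,.2,12.5))
E
```

```text
t 5.3 p [0.5346 0.015  0.0107] yang -95.61 open 0.253 F [-1.4 -1.6  6.5] g 29.983937381766737
row [ 3.000e-02 -1.000e-02 -2.162e+01] [ 0.844 -3.596 -6.31 ]
```

View pics/crop2.png

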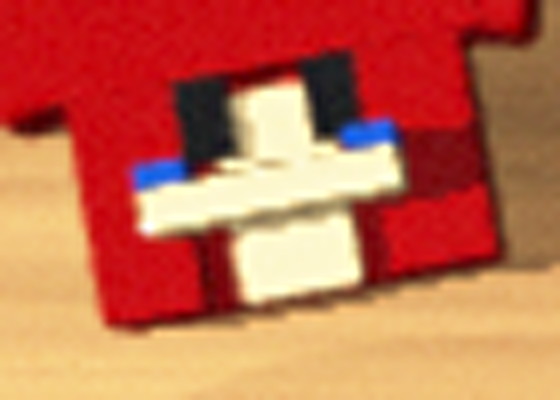

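```bash
python3 - <<'E'
from h import *
c=dict(np.load("top2.npz"))
f=lambda L:np.array([[165+(u+.5)/8-.5,185+(v+.5)/8-.5] for u,v in L])
e=ray(c,f([(158,162),(368,123)]),.075);print("ears",e.round(4))
d=e[0]-e[1];print(np.linalg.norm(d),np.degrees(np.arctan2(d[1],d[0])))
g=ray(c,f([(108,327),(503,258)]),.045);d=g[0]-g[1];print("mouth",g.round(4),np.linalg.norm(d),np.degrees(np.arctan2(d[1],d[0])))
l=ray(c,f([(178,85),(350,52)]),.045);d=l[0]-l[1];print("lip far",l.round(4),np.linalg.norm(d),np.degrees(np.arctan2(d[1],d[0])))
E
```

```text
ears [[0.5118 0.298  0.075 ]
 [0.5278 0.2215 0.075 ]]
0.07816889400488508 101.80102972492783
mouth [[0.4528 0.3207 0.045 ]
 [0.4818 0.174  0.045 ]] 0.14959315733991926 101.19670326795332
lip far [[0.5442 0.2981 0.045 ]
 [0.558  0.2339 0.045 ]] 0.06569216715137405 102.139623505097
```

send_rows([
  [0, 0, 0, 0, 0, -0.5, 0],
  [0, 0, 0, 0, 0, -1.5, 0],
  [0, 0, 0, 0, 0, -3, 0],
  [0, 0, 0, 0, 0, -4.5, 0],
  [0, 0, 0, 0, 0, -5.3, 0],
  [0, 0, -1.4, 0, 0, -5.3, 0],
  [0, 0, -2.8, 0, 0, -5.3, 0],
  [0, 0, -4.2, 0, 0, -5.3, 0],
  [0, 0, -5.6, 0, 0, -5.3, 0],
  [0, 0, -7, 0, 0, -5.3, 0],
  [0, 0, -8.4, 0, 0, -5.3, 0],
  [0, 0, -9.8, 0, 0, -5.3, 0],
  [0, 0, -11.2, 0, 0, -5.3, 0],
  [0, 0, -12.6, 0.2, -1, -5.3, 0],
  [0, 0, -14, 0.4, -2, -5.3, 0],
  [0, 0, -15.4, 0.6, -3, -5.3, 0],
  [0, 0, -16.8, 0.84, -3.6, -5.3, 0],
  [0, 0, -18.2, 0.84, -3.6, -5.3, 0],
  [0, 0, -19.6, 0.84, -3.6, -5.3, 0],
  [0, 0, -20.6, 0.84, -3.6, -5.3, 0],
])

```text
time_s: 7.0
position: [0.5686, 0.121, 0.1677]
tcp_rot: [[-0.134, 0.991, -0.002], [0.991, 0.134, -0.0], [0.0, -0.002, -1.0]]
force: [-0.9, -0.5, -3.3]
opening: 0.254
grasp_force: 30.0
```

```bash
python3 - <<'E'
from h import *
go((.57,.12,.17,12.5))
c=cap("wrist","w3.png");c=cap("top","t3.png")
cv2.imwrite("pics/crop3.png",cv2.resize(c["image"][150:235,165:300],None,fx=5.5,fy=5.5,interpolation=cv2.INTER_CUBIC))
E
```

```text
t 7.0 p [0.5686 0.121  0.1677] yang 7.71 open 0.254 F [-0.9 -0.5 -3.3] g 29.960898659192026
row [-0.03 -0.   -0.96] [-0.038  0.042 -0.077]
```

View pics/w3.png

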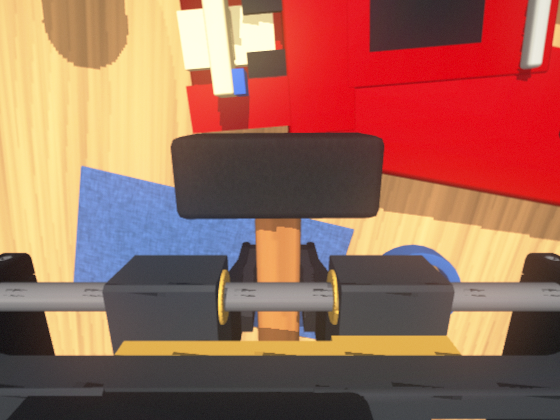

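```bash
python3 - <<'E'
from h import *
c=cap("wrist");s=read_state();R=np.array(s["tcp_rot"]).reshape(3,3);p=np.array(s["position"])
g=lambda px:((ray(c,px,p[2]+.0323)-p)@R).round(4)
print("head far L/R, mid",g([[176,139],[380,139],[278,136],[278,180]]))
print("near edge",g([[180,213],[376,213]]))
# second view of ears: right ear far top edge from wrist
print(ray(c,[[234,69],[247,93]],.075).round(4))
u=np.array([.9789,.2045]);v=np.array([-.2045,.9789]);e={"L":np.array([.5118,.298]),"R":np.array([.5278,.2215])}
X=.053
for k,o in (("R",-.003),("L",.003)):
    t=e[k]+u*(.045+.02)+v*(o-X); go((*t,.12,11.8),(*t,.0607,11.8))
E
```

```text
head far L/R, mid [[ 0.0694 -0.0408 -0.0322]
 [ 0.0697  0.0419 -0.0324]
 [ 0.0707  0.0006 -0.0323]
 [ 0.0527  0.0007 -0.0323]]
near edge [[ 0.038  -0.0418 -0.0322]
 [ 0.0383  0.0432 -0.0324]]
[[0.5223 0.2277 0.075 ]
 [0.5336 0.2121 0.075 ]]
t 7.2 p [0.5689 0.1203 0.168 ] yang 7.19 open 0.246 F [ 0.6  0.5 -3. ] g 29.959603417664766
row [-0.02 -0.   -0.92] [1.829 1.377 1.597]
row [-0.02 -0.   -0.92] [1.829 1.38  3.574]
t 7.2 p [0.5689 0.1203 0.168 ] yang 7.19 open 0.246 F [ 0.6  0.5 -3. ] g 29.959603417664766
row [-0.02 -0.   -0.92] [4.625 1.151 1.598]
row [-0.02 -0.   -0.92] [4.625 1.154 3.575]
```

send_rows([
  [0, 0, -0.92, 0.9, 0.7, 0, 0],
  [0, 0, -0.92, 1.83, 1.38, 0, 0],
  [0, 0, -0.92, 1.83, 1.38, 0.8, 0],
  [0, 0, -0.92, 1.83, 1.38, 1.6, 0],
  [0, 0, -0.92, 1.83, 1.38, 2.4, 0],
  [0, 0, -0.92, 1.83, 1.38, 3.1, 0],
  [0, 0, -0.92, 1.83, 1.38, 3.57, 0],
  [0, 0, -0.92, 1.83, 1.38, 3.57, 0],
  [0, 0, -0.92, 1.83, 1.38, 3.57, 0],
  [0, 0, -0.92, 1.83, 1.38, 3.57, 0],
])

```text
time_s: 7.98
position: [0.6045, 0.1799, 0.0623]
tcp_rot: [[-0.205, 0.979, 0.001], [0.979, 0.205, 0.0], [-0.0, 0.002, -1.0]]
force: [0.4, 0.2, -2.2]
opening: 0.251
grasp_force: 30.0
```

```bash
python3 - <<'E'
from h import *
go((.5278+.9789*.065+.2045*.056,.2215+.2045*.065-.9789*.056,.0607,11.8))
c=cap("wrist","w4.png");
E
```

```text
t 8.0 p [0.6045 0.1799 0.0623] yang 11.85 open 0.251 F [ 0.4  0.2 -2.2] g 29.960044277831912
row [0.02 0.   0.01] [ 0.014 -0.052  0.052]
```

View pics/w4.png

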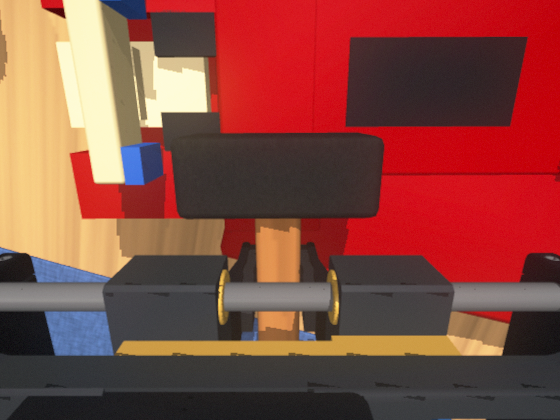

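```bash
python3 - <<'E'
from h import *
c=cap("wrist");s=read_state();R=np.array(s["tcp_rot"]).reshape(3,3);p=np.array(s["position"])
print(((ray(c,[[162,145],[161,180],[124,147],[124,184]],.075)-p)@R).round(4), ((ray(c,[[176,139],[180,213]],p[2]+.0323)-p)@R).round(4))
E
```

```text
[[ 0.0652 -0.0536 -0.0122]
 [ 0.0485 -0.0559 -0.0122]
 [ 0.0643 -0.0716 -0.0123]
 [ 0.0465 -0.0741 -0.0123]] [[ 0.0693 -0.0403 -0.0324]
 [ 0.038  -0.0415 -0.0324]]
```

send_rows([
  [0, 0, 0, 0, -0.2, 0, 0],
  [0, 0, 0, 0, -0.3, 0, 0],
  [0, 0, 0, 0, -0.36, 0, 0],
  [0, 0, 0, 0, -0.4, 0, 0],
  [0, 0, 0, 0, -0.44, 0, 0],
  [0, 0, 0, 0, -0.48, 0, 0],
  [0, 0, 0, 0, -0.5, 0, 0],
])

```text
time_s: 8.67
position: [0.5889, 0.1768, 0.0615]
tcp_rot: [[-0.206, 0.978, -0.0], [0.978, 0.206, -0.0], [0.0, -0.0, -1.0]]
force: [-0.9, -0.6, -2.8]
opening: 0.25
grasp_force: 30.0
```

```bash
cat >> h.py <<'E'
def ears(tag=None):
    "blue ear blobs on plane z=.075 from wrist: in world u,v coords about first ear position"
    c=cap("wrist",tag);s=read_state();R=np.array(s["tcp_rot"]).reshape(3,3);p=np.array(s["position"])
    hsv=cv2.cvtColor(c["image"],cv2.COLOR_BGR2HSV);m=cv2.inRange(hsv,(105,190,80),(128,255,255));m[250:]=0
    print("p",p.round(4),"yang",np.degrees(np.arctan2(R[1,1],R[0,1])).round(2),"F tool",(R.T@np.array(s["force"])).round(1),"open",round(s["opening"],3))
    for q in cv2.findContours(m,cv2.RETR_EXTERNAL,cv2.CHAIN_APPROX_NONE)[0]:
        if cv2.contourArea(q)<60: continue
        x,y,w,h=cv2.boundingRect(q);r=cv2.minAreaRect(q)
        W=ray(c,[[x+w,y+h/2],r[0]],.075)
        print("blob",x,y,w,h,np.round(r[2],1),"tool",((W-p)@R)[0,:2].round(4),"guitar uv",(W[0,:2]@np.array([[.9789,-.2045],[.2045,.9789]])).round(4))
E
python3 -c "
from h import *
ears('w5.png')"
```

```text
p [0.5888 0.1768 0.0614] yang 11.92 F tool [-0.6 -0.1  3.1] open 0.251
```

```bash
python3 - <<'E'
from h import *
a=cv2.imread("pics/w5.png");b=cv2.imread("pics/w4.png")
cv2.imwrite("pics/c5.png",np.vstack([cv2.resize(k[0:230,0:300],(600,300)) if 0 else k[0:230,0:400] for k in (b,a)]))
h=cv2.cvtColor(b,cv2.COLOR_BGR2HSV);print(h[160,145],h[160,155],h[150,135])
E
```

```text
[116 114  98] [115 120  98] [110 171 229]
```

View pics/c5.png

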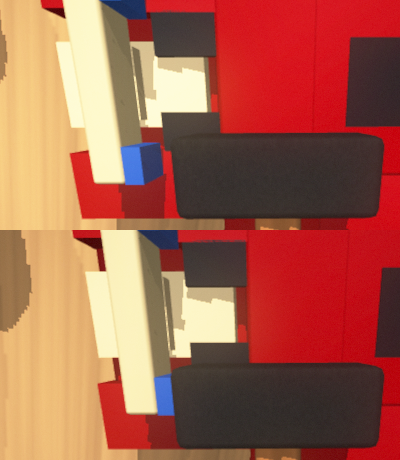

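Frame 2 shows the head's end face at col 175 and the right ear's top face at cols 155–170. It hasn't touched yet, with about 4 mm of gap left, so I keep advancing.

send_rows([
  [0, 0, 0, 0, -0.05, 0, 0],
  [0, 0, 0, 0, -0.1, 0, 0],
  [0, 0, 0, 0, -0.15, 0, 0],
  [0, 0, 0, 0, -0.2, 0, 0],
  [0, 0, 0, 0, -0.25, 0, 0],
  [0, 0, 0, 0, -0.28, 0, 0],
  [0, 0, 0, 0, -0.28, 0, 0],
])

```text
time_s: 9.3
position: [0.5842, 0.1754, 0.0623]
tcp_rot: [[-0.205, 0.979, 0.008], [0.979, 0.205, 0.001], [-0.0, 0.008, -1.0]]
force: [5.0, 0.6, -5.0]
opening: 0.247
grasp_force: 30.0
```

```bash
sed -i 's/(105,190,80),(128,255,255))/(100,130,150),(128,255,255))/' h.py; python3 -c "
from h import *
ears('w6.png')
import cv2,numpy as np
for f in ('w4','w5'):
    h=cv2.cvtColor(cv2.imread('pics/'+f+'.png'),cv2.COLOR_BGR2HSV);m=cv2.inRange(h,(100,130,150),(128,255,255));m[250:]=0
    print(f,[cv2.boundingRect(q) for q in cv2.findContours(m,0,1)[0] if cv2.contourArea(q)>40])
"
```

```text
p [0.5842 0.1754 0.0623] yang 11.83 F tool [-0.5  5.7  4.2] open 0.249
blob 164 146 11 39 84.6 tool [ 0.0556 -0.0481] guitar uv [0.5594 0.1079]
w4 [(121, 143, 35, 42)]
w5 [(155, 144, 19, 41)]
```

send_rows([
  [0, 0, 0, 0, -0.04, 0, 0],
  [0, 0, 0, 0, -0.08, 0, 0],
  [0, 0, 0, 0, -0.12, 0, 0],
  [0, 0, 0, 0, -0.16, 0, 0],
  [0, 0, 0, 0, -0.16, 0, 0],
])

```text
time_s: 9.77
position: [0.5814, 0.1748, 0.063]
tcp_rot: [[-0.204, 0.979, 0.012], [0.979, 0.204, 0.002], [-0.0, 0.012, -1.0]]
force: [7.6, 1.5, -3.6]
opening: 0.252
grasp_force: 30.0
```

```bash
python3 -c "
from h import *
ears('w7.png')"
```

```text
p [0.5814 0.1748 0.063 ] yang 11.77 F tool [-0.9  7.1  3. ] open 0.247
blob 164 145 11 39 85.6 tool [ 0.056  -0.0483] guitar uv [0.5565 0.1083]
```

send_rows([
  [0, 0, 0, 0, 0.4, 0, 0],
  [0, 0, 0, 0, 0.75, 0, 0],
  [0, 0, 0, 0.9, 0.75, 0, 0],
  [0, 0, 0, 1.8, 0.75, 0, 0],
  [0, 0, 0, 2.6, 0.75, 0, 0],
  [0, 0, 0, 2.8, 0.75, 0, 0],
  [0, 0, 0, 2.8, 0.75, 0, 0],
  [0, 0, 0, 2.8, 0.75, 0, 0],
])

```text
time_s: 10.48
position: [0.58, 0.2607, 0.0612]
tcp_rot: [[-0.208, 0.978, -0.001], [0.978, 0.208, -0.001], [-0.001, -0.002, -1.0]]
force: [0.4, -0.8, -3.6]
opening: 0.251
grasp_force: 30.0
```

```bash
python3 -c "
from h import *
ears('w8.png')
c=cap('top','t8.png');cv2.imwrite('pics/c8.png',np.vstack([cv2.resize(c['image'][170:235,165:250],(510,390),interpolation=cv2.INTER_CUBIC)[:,:],cv2.imread('pics/w8.png')[0:210,:510]]))"
```

```text
p [0.5805 0.2601 0.0613] yang 11.93 F tool [0.1 0.6 3.3] open 0.253
blob 134 153 35 44 3.6 tool [ 0.0518 -0.0516] guitar uv [0.5697 0.1875]
```

View pics/c8.png

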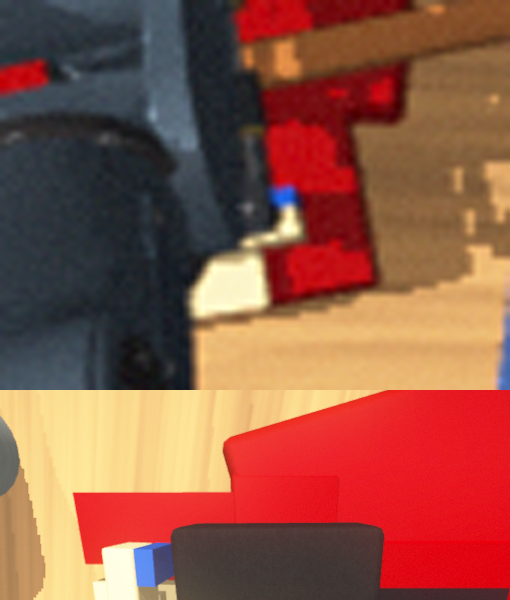

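send_rows([
  [0, 0, 0, 0, -0.2, 0, 0],
  [0, 0, 0, 0, -0.35, 0, 0],
  [0, 0, 0, 0, -0.4, 0, 0],
  [0, 0, 0, 0, -0.44, 0, 0],
  [0, 0, 0, 0, -0.48, 0, 0],
  [0, 0, 0, 0, -0.52, 0, 0],
  [0, 0, 0, 0, -0.56, 0, 0],
  [0, 0, 0, 0, -0.6, 0, 0],
  [0, 0, 0, 0, -0.64, 0, 0],
  [0, 0, 0, 0, -0.68, 0, 0],
  [0, 0, 0, 0, -0.7, 0, 0],
])

```text
time_s: 11.5
position: [0.5638, 0.2571, 0.0623]
tcp_rot: [[-0.206, 0.979, 0.008], [0.979, 0.206, 0.002], [0.0, 0.008, -1.0]]
force: [5.9, 1.0, -5.0]
opening: 0.252
grasp_force: 30.0
```

```bash
python3 -c "
from h import *
ears('w9.png');s=read_state();print(np.dot(s['position'][:2],[.9789,.2045]))"
```

```text
p [0.5639 0.2571 0.0623] yang 11.87 F tool [-1.1  6.7  4.6] open 0.252
blob 164 157 12 39 84.8 tool [ 0.0503 -0.0482] guitar uv [0.5562 0.1867]
0.6045440653399627
```

send_rows([
  [0, 0, 0, 0, -0.05, 0, 0],
  [0, 0, 0, 0, -0.1, 0, 0],
  [0, 0, 0, 0, -0.15, 0, 0],
  [0, 0, 0, 0, -0.15, 0, 0],
  [0, 0, 0, 0, 0.4, 0, 0],
  [0, 0, 0, 0, 0.82, 0, 0],
  [0, 0, 0, -0.9, 0.82, 0, 0],
  [0, 0, 0, -1.8, 0.82, 0, 0],
  [0, 0, 0, -2.6, 0.82, 0, 0],
  [0, 0, 0, -2.8, 0.82, 0, 0],
  [0, 0, 0, -2.8, 0.6, 0, 0],
  [0, 0, 0, -2.8, 0.3, 0, 0],
  [0, 0, 0, -2.8, 0.15, 0, 0],
  [0, 0, 0, -2.8, 0.08, 0, 0],
  [0, 0, 0, -2.8, 0.02, 0, 0],
  [0, 0, 0, -2.8, -0.05, 0, 0],
  [0, 0, 0, -2.8, -0.1, 0, 0],
  [0, 0, 0, -2.8, -0.15, 0, 0],
  [0, 0, 0, -2.8, -0.2, 0, 0],
  [0, 0, 0, -2.8, -0.2, 0, 0],
])

```text
time_s: 13.22
position: [0.5764, 0.1748, 0.0625]
tcp_rot: [[-0.205, 0.979, 0.011], [0.979, 0.205, 0.003], [0.001, 0.011, -1.0]]
force: [7.5, 2.3, -7.0]
opening: 0.249
grasp_force: 30.2
```

```bash
python3 -c "
from h import *
ears('w10.png');s=read_state();print(np.dot(s['position'][:2],[.9789,.2045]))"
```

```text
p [0.5764 0.1748 0.0625] yang 11.81 F tool [0.  7.8 6.6] open 0.251
blob 164 147 12 39 86.3 tool [ 0.0551 -0.0478] guitar uv [0.552  0.1084]
0.5999536702053273
```

send_rows([
  [0, 0, 0, 0, -0.05, 0, 0],
  [0, 0, 0, 0, -0.1, 0, 0],
  [0, 0, 0, 0, -0.15, 0, 0],
  [0, 0, 0, 0, -0.15, 0, 0],
  [0, 0, 0, 0, 0.4, 0, 0],
  [0, 0, 0, 0, 0.8, 0, 0],
  [0, 0, 0, 0.9, 0.8, 0, 0],
  [0, 0, 0, 1.8, 0.8, 0, 0],
  [0, 0, 0, 2.6, 0.8, 0, 0],
  [0, 0, 0, 2.8, 0.8, 0, 0],
  [0, 0, 0, 2.8, 0.6, 0, 0],
  [0, 0, 0, 2.8, 0.3, 0, 0],
  [0, 0, 0, 2.8, 0.15, 0, 0],
  [0, 0, 0, 2.8, 0.08, 0, 0],
  [0, 0, 0, 2.8, 0.02, 0, 0],
  [0, 0, 0, 2.8, -0.05, 0, 0],
  [0, 0, 0, 2.8, -0.12, 0, 0],
  [0, 0, 0, 2.8, -0.19, 0, 0],
  [0, 0, 0, 2.8, -0.25, 0, 0],
  [0, 0, 0, 2.8, -0.25, 0, 0],
])

```text
time_s: 14.93
position: [0.5526, 0.2532, 0.0626]
tcp_rot: [[-0.205, 0.979, 0.011], [0.979, 0.205, 0.002], [-0.001, 0.012, -1.0]]
force: [7.9, 0.1, -6.9]
opening: 0.248
grasp_force: 30.1
```

```bash
python3 -c "
from h import *
ears('w11.png');s=read_state();print(np.dot(s['position'][:2],[.9789,.2045]))"
```

```text
p [0.5526 0.2532 0.0625] yang 11.81 F tool [-1.2  8.   7. ] open 0.249
blob 162 158 15 39 79.0 tool [ 0.0498 -0.0477] guitar uv [0.5448 0.1847]
0.5926961197472255
```

send_rows([
  [0, 0, 0, 0, 0.4, 0, 0],
  [0, 0, 0, 0, 0.8, 0, 0],
  [0, 0, 0, -0.9, 0.8, 0, 0],
  [0, 0, 0, -1.8, 0.8, 0, 0],
  [0, 0, 0, -2.6, 0.8, 0, 0],
  [0, 0, 0, -2.8, 0.8, 0, 0],
  [0, 0, 0, -2.8, 0.6, 0, 0],
  [0, 0, 0, -2.8, 0.35, 0, 0],
  [0, 0, 0, -2.8, 0.22, 0, 0],
  [0, 0, 0, -2.8, 0.15, 0, 0],
  [0, 0, 0, -2.8, 0.08, 0, 0],
  [0, 0, 0, -2.8, 0.02, 0, 0],
  [0, 0, 0, -2.8, -0.05, 0, 0],
  [0, 0, 0, -2.8, -0.1, 0, 0],
  [0, 0, 0, -2.8, -0.15, 0, 0],
  [0, 0, 0, -2.8, -0.2, 0, 0],
  [0, 0, 0, -2.8, -0.2, 0, 0],
])

```text
time_s: 16.4
position: [0.5624, 0.1726, 0.0624]
tcp_rot: [[-0.205, 0.979, 0.009], [0.979, 0.205, 0.003], [0.001, 0.01, -1.0]]
force: [6.7, 3.7, -5.5]
opening: 0.252
grasp_force: 30.2
```

```bash
python3 -c "
from h import *
ears('w12.png');s=read_state();print(np.dot(s['position'][:2],[.9789,.2045]))"
```

```text
p [0.5624 0.1727 0.0624] yang 11.81 F tool [1.2 7.6 5.4] open 0.251
blob 164 144 13 40 90.0 tool [ 0.0563 -0.0472] guitar uv [0.5385 0.1103]
0.5857998503998659
```

View pics/w12.png

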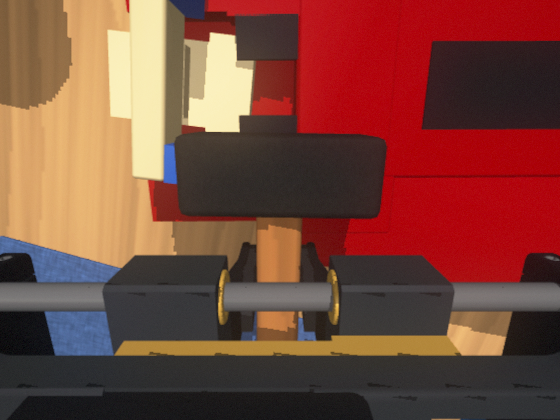

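The view shows the bar at cols 130–185 and nearly square, with the shoulders still partly beside the lips (240–298, 15–130). Left ear is next.

send_rows([
  [0, 0, 0, 0, 0.4, 0, 0],
  [0, 0, 0, 0, 0.9, 0, 0],
  [0, 0, 0, 0.9, 0.9, 0, 0],
  [0, 0, 0, 1.8, 0.9, 0, 0],
  [0, 0, 0, 2.6, 0.9, 0, 0],
  [0, 0, 0, 2.8, 0.9, 0, 0],
  [0, 0, 0, 2.8, 0.7, 0, 0],
  [0, 0, 0, 2.8, 0.45, 0, 0],
  [0, 0, 0, 2.8, 0.33, 0, 0],
  [0, 0, 0, 2.8, 0.26, 0, 0],
  [0, 0, 0, 2.8, 0.2, 0, 0],
  [0, 0, 0, 2.8, 0.14, 0, 0],
  [0, 0, 0, 2.8, 0.08, 0, 0],
  [0, 0, 0, 2.8, 0.03, 0, 0],
  [0, 0, 0, 2.8, -0.02, 0, 0],
  [0, 0, 0, 2.8, -0.06, 0, 0],
  [0, 0, 0, 2.8, -0.1, 0, 0],
  [0, 0, 0, 2.8, -0.1, 0, 0],
])

```text
time_s: 17.95
position: [0.5373, 0.2514, 0.0613]
tcp_rot: [[-0.207, 0.978, -0.002], [0.978, 0.207, -0.001], [-0.0, -0.002, -1.0]]
force: [1.4, 0.4, -2.9]
opening: 0.251
grasp_force: 30.0
```

```bash
python3 -c "
from h import *
ears('w13.png');s=read_state();print(np.dot(s['position'][:2],[.9789,.2045]))"
```

```text
p [0.5373 0.2515 0.0613] yang 11.94 F tool [-0.6  1.   3.3] open 0.252
blob 157 153 19 39 71.6 tool [ 0.0523 -0.0479] guitar uv [0.5294 0.1885]
0.5774084469132368
```

send_rows([
  [0, 0, 0, 0, 0.5, 0, 0],
  [0, 0, 0, 0, 1, 0, 0],
  [0, 0, 0, 0, 1, -1, 0],
  [0, 0, 0, -1, 1, -2, 0],
  [0, 0, 0, -2, 1, -3, 0],
  [0, 0, 0, -2.5, 0.5, -4, 0],
  [0, 0, 0, -2.5, 0, -4, 0],
  [0, 0, 0, -2.5, -0.5, -4, 0],
  [0, 0, 0, -2.5, -0.5, -4, 0],
  [0, 0, 0, -2.5, -0.5, -4, 0],
])

```text
time_s: 18.83
position: [0.5376, 0.1754, 0.1812]
tcp_rot: [[-0.207, 0.978, -0.002], [0.978, 0.207, -0.0], [0.0, -0.002, -1.0]]
force: [-0.3, 0.6, -2.7]
opening: 0.249
grasp_force: 30.0
```

```bash
python3 -c "
from h import *
ears('w14.png')
c=cap('top','t14.png');cv2.imwrite('pics/c14.png',np.vstack([cv2.resize(c['image'][175:230,165:250],(560,362),interpolation=cv2.INTER_CUBIC),cv2.imread('pics/w14.png')[0:235]]))"
```

```text
p [0.5389 0.1756 0.1812] yang 11.93 F tool [ 0.1 -0.5  2.8] open 0.252
blob 225 39 15 23 74.7 tool [ 0.1272 -0.0301] guitar uv [0.533  0.1889]
```

View pics/c14.png

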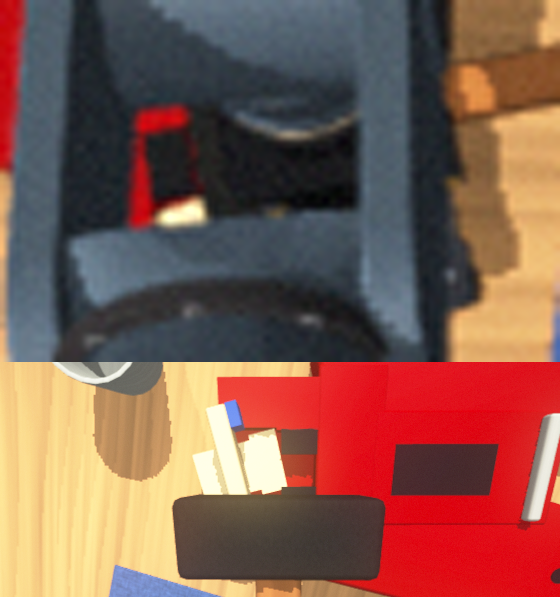

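```bash
python3 -c "
from h import *
a=cv2.imread('pics/w14.png');cv2.imwrite('pics/c15.png',cv2.resize(a[20:150,170:340],None,fx=4.5,fy=4.5,interpolation=cv2.INTER_CUBIC))
c=cap('wrist')
W=ray(c,[[225,42],[248,130],[208,45],[222,132]],.075);print(W.round(4));d=W[0]-W[1];print(np.degrees(np.arctan2(d[1],d[0])));d=W[2]-W[3];print(np.degrees(np.arctan2(d[1],d[0])))
go()
"
```

```text
[[0.4728 0.2977 0.075 ]
 [0.5021 0.2366 0.075 ]
 [0.4603 0.293  0.075 ]
 [0.4812 0.2305 0.075 ]]
115.56429276031864
108.5038029187895
t 19.0 p [0.5397 0.1758 0.1811] yang 11.94 open 0.249 F [-0.1 -0.2 -3.2] g 29.98341479804367
```

View pics/c15.png

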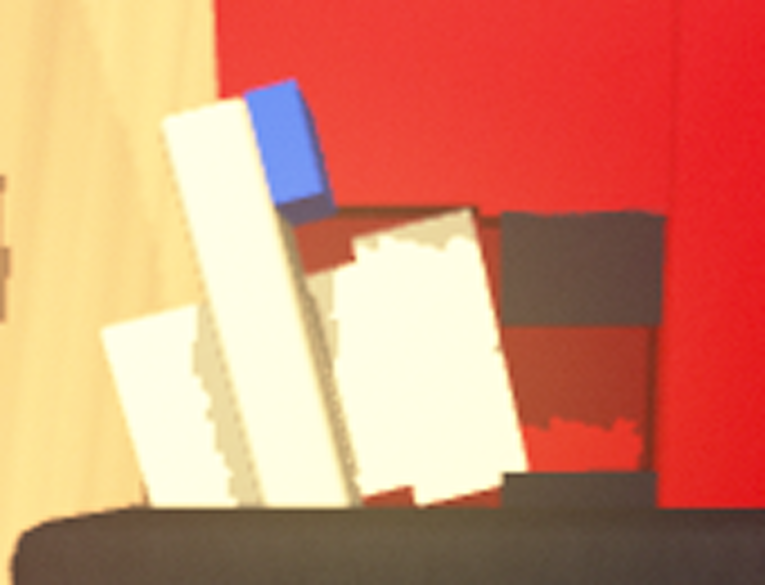

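The crop shows the plug nearly clear of the lips, twisted about 9–10° with the left ear ahead. I now square it with a gentle tap on the right ear.

send_rows([
  [0, 0, 0, -0.1, 0.8, 0, 0],
  [0, 0, 0, -0.22, 1.6, 0, 0],
  [0, 0, 0, -0.22, 1.6, 1.2, 0],
  [0, 0, 0, -0.22, 1.6, 2.4, 0],
  [0, 0, 0, -0.22, 1.6, 3.5, 0],
  [0, 0, 0, -0.22, 1.6, 3.98, 0],
  [0, 0, 0, -0.22, 1.6, 3.98, 0],
  [0, 0, 0, -0.22, 1.3, 3.98, 0],
  [0, 0, 0, -0.22, 1.05, 3.98, 0],
  [0, 0, 0, -0.22, 0.95, 3.98, 0],
  [0, 0, 0, -0.22, 0.89, 3.98, 0],
  [0, 0, 0, -0.22, 0.83, 3.98, 0],
  [0, 0, 0, -0.22, 0.78, 3.98, 0],
  [0, 0, 0, -0.22, 0.73, 3.98, 0],
  [0, 0, 0, -0.22, 0.68, 3.98, 0],
  [0, 0, 0, -0.22, 0.63, 3.98, 0],
  [0, 0, 0, -0.22, 0.6, 3.98, 0],
  [0, 0, 0, -0.22, 0.6, 3.98, 0],
])

```text
time_s: 20.48
position: [0.5578, 0.1727, 0.062]
tcp_rot: [[-0.206, 0.978, -0.0], [0.978, 0.206, -0.0], [0.0, -0.0, -1.0]]
force: [-0.2, 0.1, -2.9]
opening: 0.249
grasp_force: 30.0
```

```bash
python3 -c "
from h import *
ears('w16.png');s=read_state();print(np.dot(s['position'][:2],[.9789,.2045]))"
```

```text
p [0.5578 0.1727 0.062 ] yang 11.91 F tool [-0.2 -0.   2.7] open 0.25
blob 165 150 10 39 87.1 tool [ 0.0537 -0.0484] guitar uv [0.5328 0.1086]
blob 155 0 22 6 90.0 tool [ 0.1233 -0.0411] guitar uv [0.54   0.1782]
0.5813740338386735
```

```bash
cat >> h.py <<'E'
def barline():
    c=cap("wrist");hsv=cv2.cvtColor(c["image"],cv2.COLOR_BGR2HSV);m=cv2.inRange(hsv,(100,110,130),(128,255,255));m[220:]=0;m[:,300:]=0
    pts=[]
    for r in range(0,220):
        k=np.flatnonzero(m[r])
        if len(k)>4: pts.append((k[0]-.5,r))
    pts=np.array(pts);W=ray(c,pts,.075)[:,:2]@np.array([[.9789,-.2045],[.2045,.9789]])
    for lo,hi in ((0,30),(30,220)):
        k=(pts[:,1]>=lo)&(pts[:,1]<hi)
        if k.any():print(lo,np.median(pts[k],0),"uv",np.median(W[k],0).round(4),W[k].min(0).round(4),W[k].max(0).round(4))
E
python3 -c "
from h import *
barline()"
```

```text
0 [154.5   2.5] uv [0.5308 0.1784] [0.5307 0.1775] [0.5311 0.1793]
30 [164.5 169.5] uv [0.5281 0.1086] [0.5275 0.0996] [0.5288 0.1174]
```

send_rows([
  [0, 0, 0, 0, 0.5, 0, 0],
  [0, 0, 0, 1.2, 0.5, 0, 0],
  [0, 0, 0, 2.4, 0.5, 0, 0],
  [0, 0, 0, 2.75, 0.5, 0, 0],
  [0, 0, 0, 2.75, 0.3, 0, 0],
  [0, 0, 0, 2.75, 0.18, 0, 0],
  [0, 0, 0, 2.75, 0.1, 0, 0],
  [0, 0, 0, 2.75, 0.04, 0, 0],
  [0, 0, 0, 2.75, -0.01, 0, 0],
  [0, 0, 0, 2.75, -0.05, 0, 0],
  [0, 0, 0, 2.75, 0.5, 0, 0],
  [0, 0, 0, 1.5, 0.5, 0, 0],
  [0, 0, 0, 0.3, 0.5, 0, 0],
  [0, 0, 0, 0, 0.5, 0, 0],
  [0, 0, 0, 0, 0.3, 0, 0],
  [0, 0, 0, 0, 0.15, 0, 0],
  [0, 0, 0, 0, 0.05, 0, 0],
  [0, 0, 0, 0, -0.03, 0, 0],
  [0, 0, 0, 0, -0.08, 0, 0],
  [0, 0, 0, 0, -0.1, 0, 0],
])

```text
time_s: 22.25
position: [0.5545, 0.1731, 0.0622]
tcp_rot: [[-0.208, 0.978, -0.0], [0.978, 0.208, 0.0], [0.0, 0.0, -1.0]]
force: [0.2, -0.5, -2.7]
opening: 0.251
grasp_force: 30.0
```

```bash
python3 -c "
from h import *
s=read_state();print(np.dot(s['position'][:2],[.9789,.2045]),s['force'])
barline()"
```

```text
0.5782225338223579 [ 0.20080532 -0.52549688 -2.7274391 ]
0 [159.5   4.5] uv [0.5294 0.1787] [0.5293 0.177 ] [0.5334 0.1803]
30 [164.5 171.5] uv [0.5246 0.1085] [0.5241 0.0994] [0.5254 0.1173]
```

send_rows([
  [0, 0, 0, 0, 0.5, 0, 0],
  [0, 0, 0, 1.2, 0.5, 0, 0],
  [0, 0, 0, 2.4, 0.5, 0, 0],
  [0, 0, 0, 2.75, 0.5, 0, 0],
  [0, 0, 0, 2.75, 0.3, 0, 0],
  [0, 0, 0, 2.75, 0.18, 0, 0],
  [0, 0, 0, 2.75, 0.1, 0, 0],
  [0, 0, 0, 2.75, 0.04, 0, 0],
  [0, 0, 0, 2.75, 0, 0, 0],
  [0, 0, 0, 2.75, -0.03, 0, 0],
  [0, 0, 0, 2.75, 0.3, 0, 0],
  [0, 0, 0, 2.75, 0.9, 0, 0],
  [0, 0, 0, 2.2, 0.9, -1, 0],
  [0, 0, 0, 1.2, 0.9, -2.2, 0],
  [0, 0, 0, 0, 0.9, -3.4, 0],
  [0, 0, 0, -1, 0.2, -4.5, 0],
  [0, 0, 0, -1.5, -0.5, -5.2, 0],
  [0, 0, 0, -1.5, -0.5, -5.2, 0],
  [0, 0, 0, -1.5, -0.5, -5.2, 0],
])

```text
time_s: 23.88
position: [0.5499, 0.1226, 0.2208]
tcp_rot: [[-0.203, 0.979, 0.004], [0.979, 0.203, -0.0], [-0.001, 0.004, -1.0]]
force: [0.3, -0.3, -2.7]
opening: 0.252
grasp_force: 30.0
```

```bash
python3 -c "
from h import *
barline()
c=cap('wrist','w18.png');go((.535,.0155,.18,-95.7),(.535,.0155,.013,-95.7))
hsv=cv2.cvtColor(c['image'],cv2.COLOR_BGR2HSV);m=cv2.inRange(hsv,(100,110,130),(128,255,255));m[200:]=0
for q in cv2.findContours(m,0,1)[0]:
    if cv2.contourArea(q)>40: r=cv2.minAreaRect(q);print(cv2.boundingRect(q),r,(ray(c,[r[0]],.075)[0,:2]@np.array([[.9789,-.2045],[.2045,.9789]])).round(4))
"
```

```text
0 [231.    1.5] uv [0.5249 0.1799] [0.5245 0.1787] [0.5253 0.181 ]
30 [145.5 187.5] uv [0.4323 0.0174] [ 0.4068 -0.0158] [0.5294 0.1174]
t 24.0 p [0.5496 0.1248 0.218 ] yang 11.83 open 0.249 F [ 0.9  0.4 -3.2] g 29.98348420020193
row [-0.000e+00 -1.000e-02  2.151e+01] [-3.467 -1.225  1.263]
row [-0.000e+00 -1.000e-02  2.151e+01] [-3.47  -1.228  6.829]
(142, 175, 34, 25) ((158.5, 187.0), (24.0, 33.0), 90.0) [0.4457 0.0195]
(238, 81, 11, 21) ((243.03298950195312, 90.96192169189453), (20.590396881103516, 9.333362579345703), 85.91438293457031) [0.5329 0.1094]
```

The ears now sit about 28 mm out with 3° of twist, so the plug is clear. I'm taking the mallet back to the mat.

send_rows([
  [0, 0, 1.4, -0.3, -0.1, 0, 0],
  [0, 0, 2.8, -0.6, -0.2, 0, 0],
  [0, 0, 4.2, -0.9, -0.3, 0, 0],
  [0, 0, 5.6, -1.2, -0.4, 0, 0],
  [0, 0, 7, -1.5, -0.5, 0, 0],
  [0, 0, 8.4, -1.8, -0.6, 0, 0],
  [0, 0, 9.8, -2.1, -0.7, 0, 0],
  [0, 0, 11.2, -2.4, -0.8, 0.2, 0],
  [0, 0, 12.6, -2.7, -0.9, 0.4, 0],
  [0, 0, 14, -3, -1, 0.6, 0],
  [0, 0, 15.4, -3.3, -1.1, 0.8, 0],
  [0, 0, 16.8, -3.47, -1.2, 1, 0],
  [0, 0, 18.2, -3.47, -1.23, 1.2, 0],
  [0, 0, 19.6, -3.47, -1.23, 1.2, 0],
  [0, 0, 21, -3.47, -1.23, 1.2, 0],
  [0, 0, 21.5, -3.47, -1.23, 1.2, 0],
  [0, 0, 21.5, -3.47, -1.23, 1.2, 0],
  [0, 0, 21.5, -3.47, -1.23, 1.2, 0],
])

```text
time_s: 25.48
position: [0.5348, 0.0166, 0.1805]
tcp_rot: [[0.996, -0.095, -0.003], [-0.095, -0.996, 0.001], [-0.003, -0.001, -1.0]]
force: [0.4, 0.4, -2.1]
opening: 0.252
grasp_force: 30.0
```

```bash
python3 -c "
from h import *
go((.535,.0155,.012,-95.7))"
```

```text
t 25.5 p [0.5348 0.0166 0.1805] yang -95.44 open 0.252 F [ 0.4  0.4 -2.1] g 29.983580242842436
row [-0.01  0.03  0.05] [0.026 0.038 5.616]
```

send_rows([
  [0, 0, 0.05, 0, 0.03, 1.3, 0],
  [0, 0, 0.05, 0, 0.03, 2.6, 0],
  [0, 0, 0.05, 0, 0.03, 3.9, 0],
  [0, 0, 0.05, 0, 0.03, 4.8, 0],
  [0, 0, 0.05, 0, 0.03, 5.3, 0],
  [0, 0, 0.05, 0, 0.03, 5.55, 0],
  [0, 0, 0.05, 0, 0.03, 5.62, 0],
  [0, 0, 0.05, 0, 0.03, 5.62, 0],
  [0, 0, 0.05, 0, 0.03, 5.62, 0.7],
  [0, 0, 0.05, 0, 0.03, 5.62, 0.7],
  [0, 0, 0.05, 0, 0.03, 5.62, 0.7],
  [0, 0, 0.05, 0, 0.03, 5.62, 0.7],
  [0, 0, 0.05, 0, 0.03, 5.62, 0.7],
  [0, 0, 0.05, 0, 0.03, 5, 0.7],
  [0, 0, 0.05, 0, 0.03, 4, 0.7],
  [0, 0, 0.05, 0, 0.03, 3, 0.7],
  [0, 0, 0.05, 0, 0.03, 2, 0.7],
  [0, 0, 0.05, 0, 0.03, 1, 0.7],
  [0, 0, 0.05, 0, 0.03, 0, 0.7],
  [0, 0, 0.05, 0, 0.03, 0, 0.7],
])

```text
time_s: 27.15
position: [0.5389, 0.0141, 0.1882]
tcp_rot: [[0.995, -0.101, 0.013], [-0.101, -0.995, -0.002], [0.013, 0.001, -1.0]]
force: [1.2, -0.8, 1.2]
opening: 0.699
grasp_force: 0.0
```

```bash
cat >> h.py <<'E'
def blobs(c,name,lo,hi,z,roi,mina=12):
    hsv=cv2.cvtColor(c["image"],cv2.COLOR_BGR2HSV);m=cv2.inRange(hsv,np.array(lo),np.array(hi))
    k=np.zeros_like(m);x0,x1,y0,y1=roi;k[y0:y1,x0:x1]=1;m=m*k
    for q in cv2.findContours(m,cv2.RETR_EXTERNAL,cv2.CHAIN_APPROX_NONE)[0]:
        if cv2.contourArea(q)<mina: continue
        r=cv2.minAreaRect(q); b=ray(c,cv2.boxPoints(r),z);M=ray(c,[r[0]],z)[0];e=b[1]-b[0];f=b[2]-b[1]
        a=lambda v:(np.degrees(np.arctan2(v[1],v[0]))+90)%180-90
        print(name,np.round(r[0],1),"w",M.round(4)[:2],"sz",np.linalg.norm(e).round(4),np.linalg.norm(f).round(4),"ang",a(e).round(1),a(f).round(1))
E
python3 -c "
from h import *
c=cap('wrist','w19.png');go()
A=(0,560,0,250)
blobs(c,'head',(0,0,0),(180,255,60),.043,(200,350,90,200),200)
blobs(c,'yel',(22,150,150),(35,255,255),.02,A,40)
blobs(c,'white',(0,0,200),(180,50,255),.02,A,100)
c=cap('scene','s19.png')
blobs(c,'yel',(22,150,150),(35,255,255),.02,(0,560,0,420),10)
blobs(c,'orange',(6,200,170),(18,255,255),.02,(0,560,0,420),20)
blobs(c,'green',(40,100,50),(80,255,255),.02,(0,560,0,420),20)
c=cap('top','t19.png')
blobs(c,'white',(0,0,190),(180,60,255),.02,(300,350,200,240),20)
blobs(c,'tab',(0,180,90),(8,255,255),.06,(370,430,235,260),10)
blobs(c,'green',(40,100,50),(80,255,255),.02,(100,480,60,420),10)
"
```

```text
t 27.2 p [0.5374 0.0143 0.1857] yang -95.82 open 0.703 F [ 0.2  0.3 -0.8] g 0.0
white [ 55.  241.5] w [0.51   0.2707] sz 0.0561 0.0184 ang 84.2 -15.6
white [414.3 214.7] w [ 0.5006 -0.1331] sz 0.0324 0.0326 ang -64.6 27.6
yel [252.5 186.7] w [ 0.44   -0.0917] sz 0.0358 0.0545 ang 11.9 71.4
orange [188.9  57.3] w [ 0.0043 -0.9245] sz 0.0666 0.0492 ang 12.2 62.0
white [330.1 216.2] w [ 0.4925 -0.1341] sz 0.0326 0.0311 ang -62.1 27.2
tab [395.  247.5] w [ 0.4018 -0.3188] sz 0.029 0.0319 ang -88.7 -0.1
```

```bash
python3 -c "
from h import *
go((.345,-.295,.25,-100.3))"
```

```text
t 27.3 p [0.5346 0.0147 0.1822] yang -95.83 open 0.7 F [ 0.8 -0.3 -0.4] g 0.0
row [ 0.   -0.    0.89] [-5.237 10.912 -2.26 ]
```

send_rows([
  [0, 0, 0, 0, 0, -1, 1],
  [0, 0, 0.89, -1.2, 2.5, -2.26, 1],
  [0, 0, 0.89, -5.24, 10.9, -2.26, 1],
  [0, 0, 0.89, -5.24, 10.9, -2.26, 1],
  [0, 0, 0.89, -5.24, 10.9, -2.26, 1],
  [0, 0, 0.89, -5.24, 10.9, -2.26, 1],
  [0, 0, 0.89, -5.24, 10.9, -2.26, 1],
  [0, 0, 0.89, -5.24, 10.9, -2.26, 1],
  [0, 0, 0.89, -5.24, 10.9, -2.26, 1],
  [0, 0, 0.89, -5.24, 10.9, -2.26, 1],
  [0, 0, 0.89, -5.24, 10.9, -2.26, 1],
  [0, 0, 0.89, -5.24, 10.9, -2.26, 1],
  [0, 0, 0.89, -5.24, 10.9, -2.26, 1],
  [0, 0, 0.89, -5.24, 10.9, -2.26, 1],
  [0, 0, 0.89, -5.24, 10.9, -2.26, 1],
])

```text
time_s: 28.55
position: [0.3458, -0.293, 0.2492]
tcp_rot: [[0.984, -0.176, -0.001], [-0.176, -0.984, 0.002], [-0.001, -0.001, -1.0]]
force: [0.2, -0.1, -0.0]
opening: 0.997
grasp_force: 0.0
```

```bash
python3 -c "
from h import *
c=cap('wrist','w20.png');go()
A=(0,560,0,250)
for z in (.0715,.085): blobs(c,'tab',(0,150,70),(8,255,255),z,A,60)
blobs(c,'case',(0,0,0),(180,255,70),.08,A,2000)
c=cap('top','t20.png')
for z in (.0715,.085): blobs(c,'tab',(0,150,70),(8,255,255),z,(370,430,230,262),8)
blobs(c,'case',(0,0,0),(180,255,55),.08,(345,450,180,258),500)
c=cap('scene','s20.png');hsv=cv2.cvtColor(c['image'],cv2.COLOR_BGR2HSV)
for z in (.0715,.085): blobs(c,'tab',(0,150,70),(8,255,255),z,(190,230,120,145),8)
"
```

```text
t 28.6 p [ 0.3459 -0.2932  0.2494] yang -100.14 open 0.999 F [-0.3 -0.  -0.2] g 0.0
tab [293. 133.] w [ 0.4037 -0.3187] sz 0.0292 0.0287 ang 79.9 -8.6
tab [293. 133.] w [ 0.4045 -0.3183] sz 0.028 0.0276 ang 79.9 -8.6
case [383.2  54.2] w [ 0.4617 -0.4158] sz 0.0975 0.0533 ang -9.6 77.1
case [295.  54.] w [ 0.4768 -0.3324] sz 0.0865 0.0947 ang 79.8 -6.8
case [205.5  52.5] w [ 0.4933 -0.248 ] sz 0.0534 0.0931 ang 81.3 -10.5
tab [396.6 247.3] w [ 0.4023 -0.3205] sz 0.026 0.0318 ang -26.2 64.4
tab [396.6 247.3] w [ 0.402  -0.3169] sz 0.0257 0.0315 ang -26.2 64.4
case [402.3 229.3] w [ 0.4542 -0.3344] sz 0.1636 0.2627 ang -10.1 80.4
tab [208.  133.8] w [ 0.3971 -0.3202] sz 0.0367 0.0471 ang 30.1 81.5
tab [208.  133.8] w [ 0.4115 -0.3008] sz 0.036 0.0463 ang 30.1 81.5
```

```bash
python3 -c "
from h import *
go((.396,-.3178,.12,-100.1),(.396,-.3178,.0615,-100.1))
f0=3.5;r=.146
for t in range(5,111,7):
    f=np.radians(t+f0);g=np.radians(f0);print(t,(r*(np.cos(g)-np.cos(f))/.03).round(2),(-r*(np.sin(f)-np.sin(g))/.03).round(2))"
```

```text
t 28.7 p [ 0.3459 -0.2937  0.2497] yang -100.16 open 1.001 F [ 0.2  1.  -0.6] g 0.0
row [-0.    0.   -0.01] [1.787 0.499 4.324]
row [-0.    0.   -0.01] [1.787 0.5   6.274]
5 0.04 -0.42
12 0.17 -1.0
19 0.36 -1.57
26 0.62 -2.1
33 0.95 -2.6
40 1.33 -3.05
47 1.76 -3.46
54 2.24 -3.81
61 2.76 -4.1
68 3.31 -4.32
75 3.89 -4.47
82 4.48 -4.55
89 5.07 -4.56
96 5.66 -4.5
103 6.24 -4.37
110 6.8 -4.17
```

send_rows([
  [0, 0, 0, 0.9, 0.25, 1, 1],
  [0, 0, 0, 1.79, 0.5, 2.3, 1],
  [0, 0, 0, 1.79, 0.5, 3.6, 1],
  [0, 0, 0, 1.79, 0.5, 4.9, 1],
  [0, 0, 0, 1.79, 0.5, 6, 1],
  [0, 0, 0, 1.79, 0.5, 6.27, 1],
  [0, 0, 0, 1.79, 0.5, 6.27, 1],
  [0, 0, 0, 1.79, 0.5, 6.27, 0],
  [0, 0, 0, 1.79, 0.5, 6.27, 0],
  [0, 0, 0, 1.79, 0.5, 6.27, 0],
  [0, 0, 0, 1.79, 0.5, 6.27, 0],
  [0, 0, 0, 1.79, 0.5, 6.27, 0],
  [0, 0, 0, 1.79, 0.5, 6.27, 0],
  [0, 0, 0, 1.79, 0.5, 6.27, 0],
  [0, 0, 0, 1.79, 0.5, 6.27, 0],
  [0, 0, 0, 1.79, 0.5, 6.27, 0],
  [0, 0, 0, 1.79, 0.5, 6.27, 0],
  [0, 0, 0, 1.79, 0.5, 6.27, 0],
  [0, 0, 0, 1.79, 0.5, 6.27, 0],
])

```text
time_s: 30.28
position: [0.3956, -0.3176, 0.0615]
tcp_rot: [[0.984, -0.18, -0.0], [-0.18, -0.984, 0.003], [-0.001, -0.003, -1.0]]
force: [2.8, 3.7, 0.9]
opening: 0.343
grasp_force: 30.0
```

send_rows([
  [0, 0, 0, 0.04, 0, -0.42, 0],
  [0, 0, 0, 0.17, 0, -1.0, 0],
  [0, 0, 0, 0.36, 0, -1.57, 0],
  [0, 0, 0, 0.62, 0, -2.1, 0],
  [0, 0, 0, 0.95, 0, -2.6, 0],
  [0, 0, 0, 1.33, 0, -3.05, 0],
  [0, 0, 0, 1.76, 0, -3.46, 0],
  [0, 0, 0, 2.24, 0, -3.81, 0],
  [0, 0, 0, 2.76, 0, -4.1, 0],
  [0, 0, 0, 3.31, 0, -4.32, 0],
])

```text
time_s: 31.12
position: [0.4917, -0.3348, 0.19]
tcp_rot: [[0.984, -0.178, -0.006], [-0.178, -0.984, 0.005], [-0.007, -0.004, -1.0]]
force: [-0.9, 0.6, -7.3]
opening: 0.337
grasp_force: 30.0
```

```bash
python3 -c "
from h import *
go()"
```

```text
t 31.1 p [ 0.4917 -0.3348  0.19  ] yang -100.26 open 0.337 F [-0.9  0.6 -7.3] g 29.998060762882233
```

send_rows([
  [0, 0, 0, 0.58, 0, -0.15, 0],
  [0, 0, 0, 1.17, 0, -0.23, 0],
  [0, 0, 0, 1.76, 0, -0.24, 0],
  [0, 0, 0, 2.35, 0, -0.18, 0],
  [0, 0, 0, 2.93, 0, -0.05, 0],
  [0, 0, 0, 3.3, 0, 0.06, 0],
  [0, 0, 0, 3.3, 0, 0.06, 0],
  [0, 0, 0, 3.3, 0, 0.06, 0.7],
  [0, 0, 0, 3.3, 0, 0.06, 0.7],
  [0, 0, 0, 3.3, 0, 0.06, 0.7],
  [0, 0, 0, 3.3, 0, 0.06, 0.7],
  [0, 0, 0, 3.3, 0, 0.06, 0.7],
  [0, 0, 0, 3.3, 0, 0.06, 0.7],
  [0, 0, 0, 3.3, 0, -1, 0.7],
  [0, 0, 0, 3.3, 0, -2, 0.7],
  [0, 0, 0, 2.3, 0, -2, 0.7],
  [0, 0, 0, 1.3, 0, -2, 0.7],
  [0, 0, 0, 0.5, 0, -2, 0.7],
  [0, 0, 0, 0.5, 0, -2, 0.7],
])

```text
time_s: 32.7
position: [0.5034, -0.3378, 0.2516]
tcp_rot: [[0.984, -0.18, -0.004], [-0.18, -0.984, 0.002], [-0.005, -0.001, -1.0]]
force: [-0.3, -0.3, 0.8]
opening: 0.698
grasp_force: 0.0
```

```bash
python3 -c "
from h import *
c=cap('wrist','w21.png');go((.42,.20,.25,11.8))
blobs(c,'tab',(0,150,70),(8,255,255),.2,(0,560,0,250),60)
c=cap('top','t21.png')
blobs(c,'tab',(0,150,70),(8,255,255),.2,(370,450,130,262),8)
"
```

```text
t 32.8 p [ 0.5059 -0.339   0.2519] yang -100.38 open 0.698 F [ 0.2 -0.4  0.1] g 0.0
row [-1.000e-02  0.000e+00 -2.244e+01] [ -6.054 -17.157   0.072]
tab [276.5 104.5] w [ 0.5881 -0.3518] sz 0.0312 0.019 ang 79.6 -9.2
tab [420.5 177. ] w [ 0.5855 -0.3493] sz 0.034 0.0213 ang -88.9 -0.4
tab [425.5 132.5] w [ 0.7051 -0.3631] sz 0.0659 0.0135 ang -89.0 -0.5
```

```bash
python3 -c "
from h import *
go((.494,.172,.24,14.5))"
```

```text
t 32.8 p [ 0.5076 -0.3398  0.252 ] yang -100.35 open 0.697 F [ 0.9 -0.3  0.2] g 0.0
row [ 2.000e-02 -0.000e+00 -2.297e+01] [ -3.512 -16.701   0.386]
```

send_rows([
  [0, 0, -1.3, -0.2, -1.1, 0.02, 0.7],
  [0, 0, -2.6, -0.4, -2.2, 0.02, 0.7],
  [0, 0, -3.9, -0.6, -3.3, 0.04, 0.7],
  [0, 0, -5.2, -0.8, -4.4, 0.06, 0.7],
  [0, 0, -6.5, -1, -5.5, 0.08, 0.7],
  [0, 0, -7.8, -1.2, -6.6, 0.1, 0.7],
  [0, 0, -9.1, -1.5, -7.7, 0.1, 0.7],
  [0, 0, -10.4, -1.7, -8.8, 0.1, 0.7],
  [0, 0, -11.7, -2, -9.9, 0.2, 0.7],
  [0, 0, -13, -2.2, -11, 0.2, 0.7],
  [0, 0, -14.3, -2.5, -12.1, 0.3, 0.7],
  [0, 0, -15.6, -2.7, -13.2, 0.3, 0.7],
  [0, 0, -16.9, -3, -14.3, 0.39, 0.7],
  [0, 0, -18.2, -3.2, -15.4, 0.39, 0.7],
  [0, 0, -19.5, -3.51, -16.7, 0.39, 0.7],
  [0, 0, -20.8, -3.51, -16.7, 0.39, 0.7],
  [0, 0, -22, -3.51, -16.7, 0.39, 0.7],
  [0, 0, -22.97, -3.51, -16.7, 0.39, 0.7],
  [0, 0, -22.97, -3.51, -16.7, 0.39, 0.7],
  [0, 0, -22.97, -3.51, -16.7, 0.39, 0.7],
])

```text
time_s: 34.47
position: [0.495, 0.1729, 0.2397]
tcp_rot: [[-0.25, 0.968, 0.001], [0.968, 0.25, 0.0], [-0.0, 0.001, -1.0]]
force: [0.3, 0.2, 0.6]
opening: 0.699
grasp_force: 0.0
```

```bash
python3 -c "
from h import *
c=cap('wrist','w22.png');go()
blobs(c,'ear',(100,110,120),(128,255,255),.075,(100,400,0,250),40)
blobs(c,'cream',(15,15,170),(36,130,255),.075,(100,400,0,250),200)
hsv=cv2.cvtColor(c['image'],cv2.COLOR_BGR2HSV);m=cv2.inRange(hsv,(100,110,120),(128,255,255));m[200:]=0;m[:,:150]=0;m[:,400:]=0
for q in cv2.findContours(m,0,1)[0]:
    if cv2.contourArea(q)>40:
        x,y,w,h=cv2.boundingRect(q);L=[(np.flatnonzero(m[r])[0]-.5,r) for r in range(y+3,y+h-3) if m[r,x:x+w].any()]
        print((x,y,w,h),np.median(L,0),ray(c,[np.median(L,0)],.075).round(4))
cv2.imwrite('pics/c22.png',c['image'][:250])
"
```

```text
t 34.5 p [0.4947 0.1726 0.2397] yang 14.46 open 0.7 F [-0.3  0.1 -0. ] g 0.0
ear [232.5 240. ] w [0.4604 0.1075] sz 0.0988 0.0217 ang 14.5 -75.6
ear [291. 153.] w [0.4986 0.217 ] sz 0.0061 0.0184 ang 14.5 -74.7
ear [291.5  72.5] w [0.479  0.2912] sz 0.0067 0.0169 ang 14.5 -74.6
cream [378.1   2.2] w [0.5398 0.368 ] sz 0.0369 0.0092 ang 26.2 -54.7
cream [249.  124.5] w [0.4502 0.2338] sz 0.2481 0.2706 ang -84.7 14.5
(288, 144, 7, 19) [287.5 153. ] [[0.4951 0.2161 0.075 ]]
(288, 63, 8, 20) [287.5  72.5] [[0.4752 0.2903 0.075 ]]
```

View pics/c22.png

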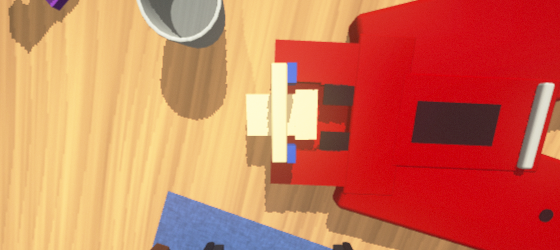

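The plug is fully outside the black lips: its shoulder edge is at col 318 and the lips start at col 322. The bar at (280,112) is square to the tool, so I grip it at its middle.

```bash
python3 -c "
from h import *
go((.4774,.2511,.1,14.7),(.4774,.2511,.0475,14.7))"
```

```text
t 34.5 p [0.4947 0.1726 0.2397] yang 14.46 open 0.7 F [-0.3  0.1 -0. ] g 0.0
row [ 0.01  0.   -0.05] [2.678 0.09  4.656]
row [ 0.01  0.   -0.05] [2.678 0.088 6.406]
```

send_rows([
  [0, 0, -0.05, 1.3, 0.05, 0, 0.5],
  [0, 0, -0.05, 2.68, 0.09, 0.5, 0.5],
  [0, 0, -0.05, 2.68, 0.09, 1.8, 0.5],
  [0, 0, -0.05, 2.68, 0.09, 3.1, 0.5],
  [0, 0, -0.05, 2.68, 0.09, 4.4, 0.5],
  [0, 0, -0.05, 2.68, 0.09, 5.4, 0.5],
  [0, 0, -0.05, 2.68, 0.09, 6.1, 0.5],
  [0, 0, -0.05, 2.68, 0.09, 6.4, 0.5],
  [0, 0, -0.05, 2.68, 0.09, 6.4, 0.5],
  [0, 0, -0.05, 2.68, 0.09, 6.4, 0],
  [0, 0, -0.05, 2.68, 0.09, 6.4, 0],
  [0, 0, -0.05, 2.68, 0.09, 6.4, 0],
  [0, 0, -0.05, 2.68, 0.09, 6.4, 0],
  [0, 0, -0.05, 2.68, 0.09, 6.4, 0],
  [0, 0, -0.05, 2.68, 0.09, 6.4, 0],
  [0, 0, -0.05, 2.68, 0.09, 6.4, 0],
  [0, 0, -0.05, 2.68, 0.09, 6.4, 0],
  [0, 0, -0.05, 2.68, 0.09, 6.4, 0],
  [0, 0, -0.05, 2.68, 0.09, 6.4, 0],
])

```text
time_s: 36.1
position: [0.4767, 0.2509, 0.0487]
tcp_rot: [[-0.256, 0.967, 0.001], [0.967, 0.256, 0.0], [-0.0, 0.001, -1.0]]
force: [-1.1, -0.8, 6.3]
opening: 0.18
grasp_force: 30.0
```

send_rows([
  [0, 0, 0, 0, 0, -0.2, 0],
  [0, 0, 0, 0, 0, -0.5, 0],
  [0, 0, 0, 0, 0, -1, 0],
  [0, 0, 0, 0, 0, -2, 0],
  [0, 0, 0, 0, 0, -3.2, 0],
  [0, 0, 0, 0, 0, -4.5, 0],
  [0, 0, 0, 0, 0, -5.8, 0],
  [0, 0, 0, 0, 0, -6.5, 0],
  [0, 0, 0, 0, 0, -6.5, 0],
])

```text
time_s: 36.85
position: [0.4794, 0.2519, 0.2488]
tcp_rot: [[-0.256, 0.967, 0.012], [0.967, 0.256, 0.004], [0.0, 0.013, -1.0]]
force: [1.5, -0.5, -2.6]
opening: 0.18
grasp_force: 30.0
```

```bash
python3 -c "
from h import *
go((.4847,-.2925,.235,79.9),(.4847,-.2925,.0285,79.9))"
```

```text
t 36.9 p [0.4794 0.2519 0.2488] yang 14.83 open 0.18 F [ 1.5 -0.5 -2.6] g 29.999429904855788
row [  0.13   0.08 -13.01] [-17.588  -4.478   0.398]
row [  0.13   0.08 -13.01] [-17.59   -4.565   7.281]
```

send_rows([
  [0, 0, 0, -1, -0.2, 0, 0],
  [0, 0, -1.2, -2.2, -0.5, 0, 0],
  [0, 0, -2.4, -3.4, -0.8, 0, 0],
  [0, 0, -3.6, -4.6, -1.1, 0.1, 0],
  [0, 0, -4.8, -5.8, -1.4, 0.1, 0],
  [0, 0, -6, -7, -1.7, 0.1, 0],
  [0, 0, -7.2, -8.2, -2, 0.2, 0],
  [0, 0, -8.4, -9.4, -2.3, 0.2, 0],
  [0, 0, -9.6, -10.6, -2.6, 0.3, 0],
  [0, 0, -10.8, -11.8, -2.9, 0.3, 0],
  [0, 0, -12, -13, -3.2, 0.4, 0],
  [0, 0, -13, -14.2, -3.5, 0.4, 0],
  [0, 0, -13, -15.4, -3.9, 0.4, 0],
  [0, 0, -13, -16.5, -4.2, 0.4, 0],
  [0, 0, -13, -17.3, -4.4, 0.4, 0],
  [0, 0, -13, -17.58, -4.48, 0.4, 0],
  [0, 0, -13, -17.58, -4.48, 0.4, 0],
  [0, 0, -13, -17.58, -4.48, 0.4, 0],
  [0, 0, -13, -17.58, -4.48, 0.4, 0],
])

```text
time_s: 38.43
position: [0.4805, -0.2912, 0.2299]
tcp_rot: [[-0.984, 0.176, -0.002], [0.176, 0.984, 0.003], [0.002, 0.002, -1.0]]
force: [-0.6, -0.0, -2.6]
opening: 0.185
grasp_force: 30.0
```

```bash
python3 -c "
from h import *
go((.4847,-.2925,.1,79.9),(.4847,-.2925,.0275,79.9))
c=cap('top','t23.png')
blobs(c,'cream',(15,15,170),(36,130,255),.235,(330,460,100,300),60)
blobs(c,'case',(0,0,0),(180,255,55),.0625,(340,460,150,260),400)
c=cap('wrist','w23.png')
blobs(c,'case',(0,0,0),(180,255,70),.0625,(0,560,0,250),1500)
"
```

```text
t 38.4 p [ 0.4805 -0.2912  0.2299] yang 79.87 open 0.185 F [-0.6 -0.  -2.6] g 29.99967007432133
row [ 0.03 -0.03 -0.01] [-0.155 -0.027  4.33 ]
row [ 0.03 -0.03 -0.01] [-0.161 -0.033  6.747]
cream [353.  237.5] w [ 0.4211 -0.1679] sz 0.1645 0.1166 ang 0.7 -88.8
cream [388.8 209.2] w [ 0.4949 -0.2579] sz 0.029 0.0182 ang -9.2 81.6
cream [452.5 174. ] w [ 0.5886 -0.4193] sz 0.0329 0.0309 ang -88.9 -0.7
cream [394.5 150. ] w [ 0.648  -0.2723] sz 0.2617 0.3325 ang 0.7 -89.1
case [402.  245.5] w [ 0.408  -0.3384] sz 0.1794 0.0782 ang -88.7 -0.4
case [384.9 193.6] w [ 0.5588 -0.2889] sz 0.3034 0.1229 ang -40.3 48.5
case [521.8 226.7] w [ 0.5686 -0.0294] sz 0.0828 0.0444 ang 83.3 7.0
case [177.5 190.5] w [ 0.461  -0.3969] sz 0.0973 0.1252 ang 79.9 -12.8
```

send_rows([
  [0, 0, 0, -0.15, -0.03, 1, 0],
  [0, 0, 0, -0.15, -0.03, 2.2, 0],
  [0, 0, 0, -0.15, -0.03, 3.4, 0],
  [0, 0, 0, -0.15, -0.03, 4.3, 0],
  [0, 0, 0, -0.15, -0.03, 4.8, 0],
  [0, 0, 0, -0.15, -0.03, 5.2, 0],
  [0, 0, 0, -0.15, -0.03, 5.6, 0],
  [0, 0, 0, -0.15, -0.03, 6, 0],
  [0, 0, 0, -0.15, -0.03, 6, 0],
])

```text
time_s: 39.28
position: [0.4846, -0.2932, 0.0488]
tcp_rot: [[-0.984, 0.176, -0.003], [0.176, 0.984, 0.003], [0.004, 0.002, -1.0]]
force: [0.0, -0.6, -2.4]
opening: 0.182
grasp_force: 30.0
```

```bash
python3 -c "
from h import *
go((.4847,-.2925,.0275,79.9))"
```

```text
t 39.3 p [ 0.4846 -0.2932  0.0488] yang 79.89 open 0.182 F [ 0.  -0.6 -2.4] g 29.999582106247544
row [ 0.03 -0.04 -0.  ] [-0.003  0.021  0.709]
```

No contact on the way down. I lower the rest, release, and rise.

send_rows([
  [0, 0, 0, 0, 0, 0.3, 0],
  [0, 0, 0, 0, 0, 0.55, 0],
  [0, 0, 0, 0, 0, 0.72, 0],
  [0, 0, 0, 0, 0, 0.72, 0],
  [0, 0, 0, 0, 0, 0.72, 0.5],
  [0, 0, 0, 0, 0, 0.72, 0.5],
  [0, 0, 0, 0, 0, 0.72, 0.5],
  [0, 0, 0, 0, 0, 0.72, 0.5],
  [0, 0, 0, 0, 0, 0.72, 0.5],
  [0, 0, 0, 0, 0, 0.72, 0.5],
  [0, 0, 0, 0, 0, 0.3, 0.5],
  [0, 0, 0, 0, 0, -0.5, 0.5],
  [0, 0, 0, 0, 0, -1.7, 0.5],
  [0, 0, 0, 0, 0, -3, 0.5],
  [0, 0, 0, 0, 0, -4.3, 0.5],
  [0, 0, 0, 0, 0, -5.5, 0.5],
  [0, 0, 0, 0, 0, -6, 0.5],
  [0, 0, 0, 0, 0, -6, 0.5],
])

```text
time_s: 40.78
position: [0.4877, -0.297, 0.2357]
tcp_rot: [[-0.984, 0.177, 0.008], [0.177, 0.984, -0.007], [-0.009, -0.006, -1.0]]
force: [0.3, -0.0, 0.5]
opening: 0.502
grasp_force: 0.0
```

```bash
python3 -c "
from h import *
c=cap('top','t24.png')
blobs(c,'white',(0,0,190),(180,60,255),.02,(300,350,200,240),20)
blobs(c,'yel',(22,150,150),(35,255,255),.02,(295,345,215,260),10)
c=cap('scene','s24.png')
blobs(c,'yel',(22,150,150),(35,255,255),.015,(200,300,150,230),10)
blobs(c,'wh',(0,0,180),(180,60,255),.015,(200,300,150,230),20)
for n,lo,hi in (('or',(5,170,120),(18,255,255)),('gr',(40,90,40),(80,255,255))): blobs(c,n,lo,hi,.02,(0,560,0,420),15)
blobs(cap('top'),'gr',(40,90,40),(80,255,255),.02,(0,560,0,420),8)
# close look for case interior with wrist
go((.42,-.10,.2,-5))
"
```

```text
white [329.9 216.3] w [ 0.4922 -0.1335] sz 0.0312 0.0311 ang -62.1 27.2
yel [316.6 236.7] w [ 0.4297 -0.0941] sz 0.0313 0.0316 ang -8.5 81.8
yel [253. 187.] w [ 0.4352 -0.0952] sz 0.037 0.0548 ang 16.8 75.6
wh [226.  190.1] w [ 0.4941 -0.136 ] sz 0.046 0.0367 ang 41.3 -68.8
or [130.4  14.3] w [-0.1364 -1.5603] sz 0.0919 0.0929 ang -15.7 59.2
t 40.9 p [ 0.4847 -0.2944  0.2297] yang 79.81 open 0.503 F [-0.5  0.6  0.2] g 0.0
row [-0.   -0.03 16.96] [3.266 5.996 1.003]
```

```bash
python3 -c "
from h import *
import glob
for f in sorted(glob.glob('pics/t*.png'))+sorted(glob.glob('pics/s*.png')):
    h=cv2.cvtColor(cv2.imread(f),cv2.COLOR_BGR2HSV)
    for n,lo,hi in (('or',(4,190,150),(17,255,255)),('gr',(40,90,40),(80,255,255))):
        m=cv2.inRange(h,lo,hi);print(f[5:],n,[cv2.boundingRect(q) for q in cv2.findContours(m,0,1)[0] if cv2.contourArea(q)>25][:8],end=' ')
    print()
go((.512,-.105,.2,81.8))
"
```

```text
t14.png or [] t14.png gr [] 
t19.png or [] t19.png gr [] 
t2.png or [] t2.png gr [] 
t20.png or [] t20.png gr [] 
t21.png or [] t21.png gr [] 
t23.png or [] t23.png gr [] 
t24.png or [] t24.png gr [] 
t3.png or [] t3.png gr [] 
t8.png or [] t8.png gr [] 
top0.png or [] top0.png gr [] 
s19.png or [(182, 54, 13, 7)] s19.png gr [] 
s20.png or [(182, 54, 13, 7)] s20.png gr [] 
s24.png or [] s24.png gr [] 
scene0.png or [] scene0.png gr [] 
t 40.9 p [ 0.4847 -0.2944  0.2297] yang 79.81 open 0.503 F [-0.5  0.6  0.2] g 0.0
row [ 0.01 -0.02 -0.4 ] [0.218 6.375 0.998]
```

Only yellow and white plugs are on the bench. I go to look closely at yellow.

send_rows([
  [0, 0, -0.4, 0.1, 1.2, 0, 0.6],
  [0, 0, -0.4, 0.2, 2.5, 0.2, 0.6],
  [0, 0, -0.4, 0.2, 3.8, 0.5, 0.6],
  [0, 0, -0.4, 0.2, 5.1, 0.8, 0.6],
  [0, 0, -0.4, 0.2, 6.1, 1, 0.6],
  [0, 0, -0.4, 0.2, 6.37, 1, 0.6],
  [0, 0, -0.4, 0.2, 6.37, 1, 0.6],
  [0, 0, -0.4, 0.2, 6.37, 1, 0.6],
])

```text
time_s: 41.6
position: [0.513, -0.106, 0.1995]
tcp_rot: [[-0.99, 0.141, -0.002], [0.141, 0.99, 0.0], [0.002, -0.0, -1.0]]
force: [-0.6, -0.0, 0.3]
opening: 0.601
grasp_force: 0.0
```

```bash
python3 -c "
from h import *
c=cap('wrist','w25.png');go()
for z in (.012,.03): blobs(c,'yel',(22,120,100),(35,255,255),z,(100,460,0,250),40)
for z in (.012,.03): blobs(c,'wh',(0,0,190),(180,60,255),z,(0,560,0,250),100)
h=cv2.cvtColor(c['image'],cv2.COLOR_BGR2HSV);m=cv2.inRange(h,(22,120,60),(35,255,255));ys,xs=np.nonzero(m[:250,150:420]);x0,y0,x1,y1=xs.min()+150,ys.min(),xs.max()+150,ys.max();print(x0,y0,x1,y1)
for r in range(y0,y1+1,2): print(' '.join('%3d'%v for v in h[r,x0:x1+1:2,2]))
"
```

```text
t 41.6 p [ 0.5133 -0.1069  0.2   ] yang 81.81 open 0.599 F [-0.7 -1.  -1.2] g 0.0
yel [275.5 113. ] w [ 0.4324 -0.0968] sz 0.0306 0.0306 ang 81.9 -7.5
yel [275.5 113. ] w [ 0.4326 -0.0967] sz 0.029 0.029 ang 81.9 -7.5
wh [120.8 190.8] w [ 0.4917 -0.284 ] sz 0.0224 0.0549 ang 87.2 -10.5
wh [247.9 175.9] w [ 0.4951 -0.1373] sz 0.0327 0.0312 ang -65.0 24.9
wh [ 89.1 182. ] w [ 0.4766 -0.3168] sz 0.016 0.078 ang 89.1 -10.1
wh [  9.5 163.5] w [ 0.4439 -0.3982] sz 0.0209 0.0378 ang 81.9 -21.2
wh [120.8 190.8] w [ 0.4889 -0.2743] sz 0.0212 0.0521 ang 87.2 -10.5
wh [247.9 175.9] w [ 0.4922 -0.1351] sz 0.031 0.0296 ang -65.0 24.9
wh [ 89.1 182. ] w [ 0.4746 -0.3054] sz 0.0152 0.074 ang 89.1 -10.1
wh [  9.5 163.5] w [ 0.4435 -0.3826] sz 0.0198 0.0358 ang 81.9 -21.2
261 98 290 128
242 249 249 248 248 247 248 247 249 249 248 248 247 248 249
239 255 255 255 255 254 255 255 254 255 254 255 254 255 253
240 255 255 255 255 255 255 255 255 255 255 255 255 255 254
240 255 255 255 255 255 255 255 255 255 255 255 255 255 253
240 255 254 254 254 254 254 254 254 254 254 255 255 255 253
239 238 254 254 254 254 253 253 253 253 253 253 253 254 253
202 241 255 255 255 255 255 255 255 255 255 255 255 254 253
198 241 255 255 255 255 255 255 255 255 255 255 255 254 254
195 237 254 254 254 254 254 254 254 254 254 254 255 254 253
198 230 254 253 253 253 254 254 254 254 254 254 254 254 253
212 203 227 227 228 230 231 232 233 235 235 236 248 254 253
212 222 222 222 223 222 222 221 222 221 240 253 255 255 253
210 244 221 221 221 235 243 243 254 254 254 254 255 255 253
236 254 243 254 254 254 254 254 254 254 255 254 254 255 253
231 254 254 254 254 254 254 254 254 254 254 254 254 254 252
186 216 216 219 220 219 220 221 223 224 224 227 229 244 246
```

```bash
python3 -c "
from h import *
go((.432,-.096,.08,81.8),(.432,-.096,.0155,81.8))
"
```

```text
t 41.6 p [ 0.5133 -0.1069  0.2   ] yang 81.81 open 0.599 F [-0.7 -1.  -1.2] g 0.0
row [-0.01 -0.01  0.  ] [ 2.73  -0.023  4.002]
row [-0.01 -0.01  0.  ] [ 2.728 -0.022  6.152]
```

send_rows([
  [0, 0, 0, 1.3, 0, 0.2, 0.6],
  [0, 0, 0, 2.5, 0, 1.2, 0.6],
  [0, 0, 0, 2.73, 0, 2.5, 0.6],
  [0, 0, 0, 2.73, 0, 3.8, 0.6],
  [0, 0, 0, 2.73, 0, 5, 0.6],
  [0, 0, 0, 2.73, 0, 5.8, 0.6],
  [0, 0, 0, 2.73, 0, 6.13, 0.6],
  [0, 0, 0, 2.73, 0, 6.13, 0.6],
  [0, 0, 0, 2.73, 0, 6.13, 0],
  [0, 0, 0, 2.73, 0, 6.13, 0],
  [0, 0, 0, 2.73, 0, 6.13, 0],
  [0, 0, 0, 2.73, 0, 6.13, 0],
  [0, 0, 0, 2.73, 0, 6.13, 0],
  [0, 0, 0, 2.73, 0, 6.13, 0],
  [0, 0, 0, 2.73, 0, 6.13, 0],
  [0, 0, 0, 2.73, 0, 6.13, 0],
  [0, 0, 0, 2.73, 0, 6.13, 0],
  [0, 0, 0, 2.73, 0, 5, 0],
  [0, 0, 0, 2.73, 0, 3, 0],
  [0, 0, 0, 2.73, 0, 1, 0],
])

```text
time_s: 43.32
position: [0.431, -0.0936, 0.1344]
tcp_rot: [[-0.99, 0.142, -0.004], [0.142, 0.99, 0.002], [0.004, 0.001, -1.0]]
force: [1.8, 0.7, -0.2]
opening: 0.29
grasp_force: 30.0
```

```bash
python3 -c "
from h import *
C=np.array([.478,-.3325]);X=np.array([.9845,-.1754]);Y=np.array([.1754,.9845])
t=C-.028*X-.066*Y;print(t)
go((*t,.17,79.9),(*t,.022,79.9))
"
```

```text
[ 0.4388576 -0.3925658]
t 43.3 p [ 0.431  -0.0936  0.1344] yang 81.83 open 0.29 F [ 1.8  0.7 -0.2] g 29.999783635139465
row [ 0.02 -0.05  0.39] [-1.671 -9.826 -1.209]
row [ 0.02 -0.05  0.39] [-1.692 -9.834  3.724]
```

send_rows([
  [0, 0, 0, 0, 0, -0.8, 0],
  [0, 0, 0, -0.2, -1, -1.1, 0],
  [0, 0, 0.39, -0.4, -2.3, -1.1, 0],
  [0, 0, 0.39, -0.6, -3.6, -1.1, 0],
  [0, 0, 0.39, -0.8, -4.9, -1.1, 0],
  [0, 0, 0.39, -1, -6.2, -1.1, 0],
  [0, 0, 0.39, -1.3, -7.5, -1.1, 0],
  [0, 0, 0.39, -1.5, -8.8, -1.1, 0],
  [0, 0, 0.39, -1.67, -9.6, -1.1, 0],
  [0, 0, 0.39, -1.67, -9.83, -1.1, 0],
  [0, 0, 0.39, -1.67, -9.83, -1.1, 0],
  [0, 0, 0.39, -1.67, -9.83, -1.1, 0],
])

```text
time_s: 44.32
position: [0.4391, -0.3917, 0.1665]
tcp_rot: [[-0.984, 0.176, -0.001], [0.176, 0.984, 0.003], [0.002, 0.002, -1.0]]
force: [0.1, 0.6, -0.9]
opening: 0.297
grasp_force: 30.0
```

```bash
python3 -c "
from h import *
go((.4389,-.3926,.022,79.9))
"
```

```text
t 44.3 p [ 0.4391 -0.3917  0.1665] yang 79.85 open 0.297 F [ 0.1  0.6 -0.9] g 29.99994546175003
row [ 0.03 -0.02 -0.01] [-0.007 -0.044  4.815]
```

send_rows([
  [0, 0, 0, 0, -0.03, 1, 0],
  [0, 0, 0, 0, -0.03, 2.2, 0],
  [0, 0, 0, 0, -0.03, 3.4, 0],
  [0, 0, 0, 0, -0.03, 4.3, 0],
  [0, 0, 0, 0, -0.03, 4.7, 0],
  [0, 0, 0, 0, -0.03, 4.8, 0],
  [0, 0, 0, 0, -0.03, 4.8, 0],
  [0, 0, 0, 0, -0.03, 4.8, 0.45],
  [0, 0, 0, 0, -0.03, 4.8, 0.45],
  [0, 0, 0, 0, -0.03, 4.8, 0.45],
  [0, 0, 0, 0, -0.03, 4.8, 0.45],
  [0, 0, 0, 0, -0.03, 4.4, 0.45],
  [0, 0, 0, 0, -0.03, 3.5, 0.45],
  [0, 0, 0, 0, -0.03, 2.3, 0.45],
  [0, 0, 0, 0, -0.03, 1, 0.45],
  [0, 0, 0, 0, -0.03, -0.3, 0.45],
  [0, 0, 0, 0, -0.03, -1, 0.45],
  [0, 0, 0, 0, -0.03, -1, 0.45],
])

```text
time_s: 45.82
position: [0.4421, -0.3973, 0.2042]
tcp_rot: [[-0.984, 0.176, 0.008], [0.176, 0.984, -0.011], [-0.01, -0.009, -1.0]]
force: [-0.4, -1.0, 0.1]
opening: 0.453
grasp_force: 0.0
```

```bash
python3 -c "
from h import *
C=np.array([.478,-.3325]);X=np.array([.9845,-.1754]);Y=np.array([.1754,.9845])
c=cap('top','t26.png')
for a,b in (((22,120,120),(35,255,255)),):
    blobs(c,'yel',a,b,.02,(300,480,150,270),5)
blobs(c,'white',(0,0,190),(180,60,255),.02,(300,360,200,240),20)
# lookout for white: yang 117 (tool x at 207)
p=np.array([.4945,-.1355]);a=np.radians(115.5+90);print(p-.08*np.array([np.cos(a),np.sin(a)]))
go((*(p-.08*np.array([np.cos(a),np.sin(a)])),.2,115.5))
"
```

```text
yel [412.5 238.3] w [ 0.4315 -0.3814] sz 0.0228 0.0381 ang -48.0 41.4
white [330.1 216.2] w [ 0.4925 -0.1341] sz 0.0326 0.0311 ang -62.1 27.2
[ 0.56670682 -0.10105911]
t 45.9 p [ 0.441  -0.3959  0.2012] yang 79.87 open 0.448 F [ 0.2  0.5 -1. ] g 0.0
row [-0.08  0.05 -7.13] [-2.3970e+00  1.0411e+01 -3.0000e-03]
```

```bash
python3 -c "
from h import *
go((.4935,-.1358,.1,116),(.4935,-.1358,.0155,116))
"
```

```text
t 45.9 p [ 0.441  -0.3959  0.2012] yang 79.87 open 0.448 F [ 0.2  0.5 -1. ] g 0.0
row [-0.08  0.05 -7.23] [-0.178  8.86   3.325]
row [-0.08  0.05 -7.23] [-0.161  8.875  6.142]
```

send_rows([
  [0, 0, -0.5, 0, 0.7, 0, 0.6],
  [0, 0, -1.5, 0, 2, 0, 0.6],
  [0, 0, -2.7, 0, 3.3, 0, 0.6],
  [0, 0, -3.9, 0, 4.6, 0, 0.6],
  [0, 0, -5.1, 0, 5.9, 0, 0.6],
  [0, 0, -6.3, 0, 7.2, 0.5, 0.6],
  [0, 0, -7.23, -0.1, 8.4, 1, 0.6],
  [0, 0, -7.23, -0.18, 8.86, 2, 0.6],
  [0, 0, -7.23, -0.18, 8.86, 2.8, 0.6],
  [0, 0, -7.23, -0.18, 8.86, 2.8, 0.6],
  [0, 0, -7.23, -0.18, 8.86, 2.8, 0.6],
])

```text
time_s: 46.78
position: [0.4902, -0.1326, 0.1114]
tcp_rot: [[-0.898, -0.439, -0.005], [-0.439, 0.898, 0.002], [0.003, 0.004, -1.0]]
force: [0.2, -0.0, 0.5]
opening: 0.599
grasp_force: 0.0
```

```bash
python3 -c "
from h import *
go((.4935,-.1358,.0155,116))
c=cap('wrist','w27.png')
print(proj(c,[[.4935,-.1358,.03]]))
blobs(c,'wh',(0,0,170),(180,60,255),.03,(0,560,0,420),60)
"
```

```text
t 46.8 p [ 0.4902 -0.1326  0.1114] yang 116.04 open 0.599 F [ 0.2 -0.   0.5] g 0.0
row [ 0.05 -0.04  0.01] [-0.063 -0.16   3.197]
[[272.24062596 217.12856917]]
wh [269.5 210.5] w [ 0.4894 -0.1403] sz 0.0279 0.0296 ang -64.0 26.5
wh [36.4 81.3] w [ 0.4753 -0.3336] sz 0.01 0.0044 ang -3.8 -82.3
wh [86.  85.6] w [ 0.4625 -0.3007] sz 0.0431 0.016 ang -10.4 88.8
wh [63.2 54. ] w [ 0.4492 -0.3211] sz 0.032 0.0196 ang -9.8 -88.5
```

```bash
python3 -c "
from h import *
c=cap('wrist');
for z in (.012,.02): blobs(c,'wh',(0,0,170),(180,60,255),z,(220,320,150,260),60)
hsv=cv2.cvtColor(c['image'],cv2.COLOR_BGR2HSV)
for r in range(180,246,5): print(r,' '.join('%3d/%3d'%(hsv[r,k,2],hsv[r,k,1]) for k in range(230,312,8)))
"
```

```text
wh [271.5 209.5] w [ 0.4946 -0.1382] sz 0.0301 0.0319 ang -64.0 26.6
wh [271.5 209.5] w [ 0.4924 -0.1391] sz 0.0292 0.031 ang -64.0 26.6
180 248/116 248/115 245/120 242/120 243/122 243/121 241/120 242/121 248/114 247/118 246/117
185 248/116 248/118 248/113 245/118 244/117 232/125 243/120 243/120 241/122 247/116 247/117
190 240/123 250/113 185/128 187/127 184/121 182/120 179/120 242/118 244/118 242/121 246/117
195 185/131 190/126 190/127 201/ 48 248/ 20 249/ 19 249/ 18 251/ 17 243/118 244/119 244/119
200 180/126 184/125 189/128 186/ 47 213/ 42 242/ 24 254/  7 254/  6 244/116 244/119 243/120
205 239/122 179/125 178/128 185/ 44 203/ 45 203/ 44 205/ 46 254/  6 248/114 245/118 244/117
210 238/122 236/124 179/123 181/ 52 203/ 44 208/ 43 208/ 44 248/ 21 249/114 248/112 246/116
215 245/120 244/119 170/125 188/ 50 254/  8 254/  8 254/  6 254/  7 250/110 249/112 248/114
220 242/120 243/121 225/127 186/ 58 254/  8 254/  7 254/  6 254/  5 248/112 249/112 249/113
225 237/123 240/121 242/119 220/ 93 254/  9 254/  8 254/  8 254/  6 248/114 250/112 248/115
230 230/126 234/123 237/122 242/121 243/116 246/117 243/118 237/122 244/119 245/118 250/112
235 223/129 225/127 231/127 236/123 241/119 242/121 244/115 247/114 234/124 243/120 244/117
240 232/125 232/125 221/127 229/126 232/125 237/122 242/118 244/118 246/117 237/123 237/122
245  85/108 234/125 237/123 229/126 226/126 229/125 235/123 241/122 243/119 244/118 245/120
```

```bash
python3 -c "
from h import *
go((.4942,-.1376,.0155,116.3))
"
```

```text
t 46.9 p [ 0.4921 -0.1343  0.1135] yang 115.97 open 0.603 F [-0.4 -0.1 -0.4] g 0.0
row [-0.01  0.   -0.07] [-0.015 -0.129  3.266]
```

send_rows([
  [0, 0, -0.07, -0.02, -0.13, 0.8, 0.6],
  [0, 0, -0.07, -0.02, -0.13, 1.8, 0.6],
  [0, 0, -0.07, -0.02, -0.13, 2.6, 0.6],
  [0, 0, -0.07, -0.02, -0.13, 3.1, 0.6],
  [0, 0, -0.07, -0.02, -0.13, 3.25, 0.6],
  [0, 0, -0.07, -0.02, -0.13, 3.25, 0],
  [0, 0, -0.07, -0.02, -0.13, 3.25, 0],
  [0, 0, -0.07, -0.02, -0.13, 3.25, 0],
  [0, 0, -0.07, -0.02, -0.13, 3.25, 0],
  [0, 0, -0.07, -0.02, -0.13, 3.25, 0],
  [0, 0, -0.07, -0.02, -0.13, 3.25, 0],
  [0, 0, -0.07, -0.02, -0.13, 3.25, 0],
  [0, 0, -0.07, -0.02, -0.13, 3.25, 0],
  [0, 0, -0.07, -0.02, -0.13, 3.25, 0],
  [0, 0, -0.07, -0.02, -0.13, 2.5, 0],
  [0, 0, -0.07, -0.02, -0.13, 1.2, 0],
  [0, 0, -0.07, -0.02, -0.13, 0, 0],
  [0, 0, -0.07, -0.02, -0.13, -1.2, 0],
  [0, 0, -0.07, -0.02, -0.13, -2, 0],
  [0, 0, -0.07, -0.02, -0.13, -2, 0],
])

```text
time_s: 48.55
position: [0.4972, -0.1382, 0.1782]
tcp_rot: [[-0.896, -0.445, 0.01], [-0.445, 0.896, -0.005], [-0.007, -0.009, -1.0]]
force: [0.7, -0.9, -0.6]
opening: 0.292
grasp_force: 30.0
```

```bash
python3 -c "
from h import *
C=np.array([.478,-.3325]);X=np.array([.9845,-.1754]);Y=np.array([.1754,.9845])
t=C+.018*X-.066*Y;print(t)
go((*t,.17,79.9))
"
```

```text
[ 0.4841446 -0.4006342]
t 48.5 p [ 0.4972 -0.1382  0.1782] yang 116.39 open 0.292 F [ 0.7 -0.9 -0.6] g 29.999513626098633
row [-0.08  0.11  7.3 ] [ 4.28  -7.641  0.317]
```

send_rows([
  [0, 0, 1, 0.5, -0.9, 0, 0],
  [0, 0, 2.2, 1.1, -2, 0, 0],
  [0, 0, 3.4, 1.7, -3.1, 0, 0],
  [0, 0, 4.6, 2.3, -4.2, 0, 0],
  [0, 0, 5.8, 2.9, -5.3, 0.1, 0],
  [0, 0, 7, 3.5, -6.4, 0.2, 0],
  [0, 0, 7.3, 4.1, -7.3, 0.3, 0],
  [0, 0, 7.3, 4.28, -7.64, 0.3, 0],
  [0, 0, 7.3, 4.28, -7.64, 0.3, 0],
  [0, 0, 7.3, 4.28, -7.64, 0.3, 0],
  [0, 0, 7.3, 4.28, -7.64, 0.3, 0],
])

```text
time_s: 49.47
position: [0.4804, -0.3967, 0.1632]
tcp_rot: [[-0.985, 0.175, -0.002], [0.175, 0.985, 0.003], [0.002, 0.003, -1.0]]
force: [0.5, 0.0, -0.7]
opening: 0.297
grasp_force: 30.0
```

```bash
python3 -c "
from h import *
go((.4841,-.4006,.022,79.9))
"
```

```text
t 49.5 p [ 0.4804 -0.3967  0.1632] yang 79.94 open 0.297 F [ 0.5  0.  -0.7] g 29.999688863754272
row [ 0.03 -0.02  0.01] [-0.153 -0.12   4.707]
```

send_rows([
  [0, 0, 0, -0.1, -0.1, 1, 0],
  [0, 0, 0, -0.1, -0.1, 2.2, 0],
  [0, 0, 0, -0.1, -0.1, 3.4, 0],
  [0, 0, 0, -0.1, -0.1, 4.3, 0],
  [0, 0, 0, -0.1, -0.1, 4.65, 0],
  [0, 0, 0, -0.1, -0.1, 4.7, 0],
  [0, 0, 0, -0.1, -0.1, 4.7, 0],
  [0, 0, 0, -0.1, -0.1, 4.7, 0.45],
  [0, 0, 0, -0.1, -0.1, 4.7, 0.45],
  [0, 0, 0, -0.1, -0.1, 4.7, 0.45],
  [0, 0, 0, -0.1, -0.1, 4.7, 0.45],
  [0, 0, 0, -0.1, -0.1, 4.3, 0.45],
  [0, 0, 0, -0.1, -0.1, 3.4, 0.45],
  [0, 0, 0, -0.1, -0.1, 2.2, 0.45],
  [0, 0, 0, 0.3, -0.1, 0.9, 0.45],
  [0, 0, 0, 0.8, -0.1, -0.4, 0.45],
  [0, 0, 0, 1.8, -0.1, -1.7, 0.45],
  [0, 0, 0, 3, -0.1, -2.9, 0.6],
  [0, 0, 0, 4, -0.1, -3, 0.6],
  [0, 0, 0, 4, -0.1, -3, 0.6],
])

```text
time_s: 51.13
position: [0.3582, -0.3802, 0.2585]
tcp_rot: [[-0.984, 0.178, -0.0], [0.178, 0.984, -0.004], [-0.0, -0.004, -1.0]]
force: [-1.1, 1.0, -0.1]
opening: 0.574
grasp_force: 0.0
```

```bash
python3 -c "
from h import *
C=np.array([.478,-.3325]);X=np.array([.9845,-.1754]);Y=np.array([.1754,.9845])
c=cap('top','t28.png')
def cf(px,z): w=ray(c,[px],z)[0,:2]-C;return (w@X).round(4),(w@Y).round(4)
h=cv2.cvtColor(c['image'],cv2.COLOR_BGR2HSV)
for n,lo,hi,z in (('yel',(22,150,120),(35,255,255),.02),('wh',(0,0,170),(180,70,255),.02),('cream',(15,15,150),(36,130,255),.04),('tab',(0,150,70),(8,255,255),.2)):
    m=cv2.inRange(h,lo,hi);k=np.zeros_like(m);k[165:260,350:450]=1;m*=k
    for q in cv2.findContours(m,0,1)[0]:
        if cv2.contourArea(q)>8: r=cv2.minAreaRect(q);print(n,np.round(r[0],1),np.round(r[1],1),cf(r[0],z))
go()
"
```

```text
yel [415.  236.5] [11.9 10.2] (np.float64(-0.0305), np.float64(-0.0627))
wh [423.9 239.5] [3.8 4.1] (np.float64(-0.034), np.float64(-0.0901))
wh [421.4 221.3] [15.9 21.3] (np.float64(0.0183), np.float64(-0.0737))
wh [377.6 218.5] [ 6.3 18.2] (np.float64(0.0009), np.float64(0.0566))
wh [384.7 219.5] [ 5.6 32.1] (np.float64(0.0019), np.float64(0.0349))
cream [381.7 243.7] [65.5 33.1] (np.float64(-0.0728), np.float64(0.0355))
cream [353.2 214. ] [ 6.3 10.8] (np.float64(-0.0026), np.float64(0.1339))
cream [381.9 219.1] [26.1 32.8] (np.float64(-0.0008), np.float64(0.0478))
cream [357.5 191.5] [11. 15.] (np.float64(0.0663), np.float64(0.1336))
cream [360.9 178. ] [ 9.1 22.7] (np.float64(0.1085), np.float64(0.1311))
cream [421.8 169.1] [55.7  8.5] (np.float64(0.1702), np.float64(-0.042))
tab [420.5 177.7] [13.3  8.6] (np.float64(0.107), np.float64(0.0021))
t 51.2 p [ 0.3598 -0.3807  0.2572] yang 79.71 open 0.576 F [ 0.1 -0.2  0.4] g 0.0
```

```bash
python3 -c "
from h import *
go((.5895,-.3523,.26,79.9),(.5895,-.3523,.19,79.9))
"
```

```text
t 51.2 p [ 0.3598 -0.3807  0.2572] yang 79.71 open 0.576 F [ 0.1 -0.2  0.4] g 0.0
row [-0.03  0.02 -0.04] [-7.363  2.297 -0.086]
row [-0.03  0.02 -0.04] [-7.359  2.304  2.248]
```

send_rows([
  [0, 0, 0, -1, 0.3, -0.1, 0.7],
  [0, 0, 0, -2.2, 0.7, -0.1, 0.7],
  [0, 0, 0, -3.4, 1.1, -0.1, 0.7],
  [0, 0, 0, -4.6, 1.5, -0.1, 0.7],
  [0, 0, 0, -5.8, 1.9, -0.1, 0.7],
  [0, 0, 0, -6.8, 2.2, -0.1, 0.7],
  [0, 0, 0, -7.36, 2.3, -0.1, 0.7],
  [0, 0, 0, -7.36, 2.3, -0.1, 0.7],
  [0, 0, 0, -7.36, 2.3, -0.1, 0.7],
  [0, 0, 0, -7.36, 2.3, -0.1, 0.7],
])

```text
time_s: 52.02
position: [0.5909, -0.3515, 0.2562]
tcp_rot: [[-0.984, 0.176, -0.002], [0.176, 0.984, 0.001], [0.002, 0.001, -1.0]]
force: [-0.5, -0.8, -0.7]
opening: 0.701
grasp_force: 0.0
```

```bash
python3 -c "
from h import *
go((.5895,-.3523,.19,79.9))
c=cap('top');blobs(c,'tab',(0,150,70),(8,255,255),.2,(370,450,150,262),8)
"
```

```text
t 52.0 p [ 0.5909 -0.3515  0.2562] yang 79.87 open 0.701 F [-0.5 -0.8 -0.7] g 0.0
row [ 0.01 -0.02 -0.01] [ 0.037 -0.036  2.205]
```

send_rows([
  [0, 0, 0, 0.03, -0.03, 0.8, 0.7],
  [0, 0, 0, 0.03, -0.03, 1.6, 0.7],
  [0, 0, 0, 0.03, -0.03, 2.2, 0.7],
  [0, 0, 0, 0.03, -0.03, 2.2, 0.7],
  [0, 0, 0, 0.03, -0.03, 2.2, 0],
  [0, 0, 0, 0.03, -0.03, 2.2, 0],
  [0, 0, 0, 0.03, -0.03, 2.2, 0],
  [0, 0, 0, 0.03, -0.03, 2.2, 0],
  [0, 0, 0, 0.03, -0.03, 2.2, 0],
  [0, 0, 0, 0.03, -0.03, 2.2, 0],
  [0, 0, 0, 0.03, -0.03, 2.2, 0],
  [0, 0, 0, 0.03, -0.03, 2.2, 0],
  [0, 0, 0, 0.03, -0.03, 2.2, 0],
  [0, 0, 0, 0.03, -0.03, 2.2, 0],
])

```text
time_s: 53.23
position: [0.5913, -0.3526, 0.1918]
tcp_rot: [[-0.984, 0.176, 0.002], [0.176, 0.984, -0.001], [-0.002, -0.0, -1.0]]
force: [1.7, 1.7, 4.9]
opening: 0.34
grasp_force: 30.0
```

The tab is gripped at 30 mm opening. Now I reverse the arc.

send_rows([
  [0, 0, 0, 0.37, 0, -0.11, 0],
  [0, 0, 0, 0.95, 0, -0.24, 0],
  [0, 0, 0, 1.54, 0, -0.3, 0],
  [0, 0, 0, 2.13, 0, -0.29, 0],
  [0, 0, 0, 2.72, 0, -0.21, 0],
  [0, 0, 0, 3.3, 0, -0.06, 0],
  [0, 0, 0, 3.85, 0, 0.16, 0],
  [0, 0, 0, 4.37, 0, 0.45, 0],
  [0, 0, 0, 4.85, 0, 0.8, 0],
  [0, 0, 0, 5.28, 0, 1.21, 0],
  [0, 0, 0, 5.66, 0, 1.66, 0],
  [0, 0, 0, 5.99, 0, 2.16, 0],
  [0, 0, 0, 6.25, 0, 2.69, 0],
  [0, 0, 0, 6.44, 0, 3.26, 0],
  [0, 0, 0, 6.57, 0, 3.84, 0],
  [0, 0, 0, 6.61, 0, 4.2, 0],
  [0, 0, 0, 6.61, 0, 4.26, 0],
  [0, 0, 0, 6.61, 0, 4.26, 0],
])

```text
time_s: 54.73
position: [0.3937, -0.317, 0.0622]
tcp_rot: [[-0.985, 0.175, -0.004], [0.175, 0.985, 0.003], [0.004, 0.002, -1.0]]
force: [-4.7, -1.4, -1.5]
opening: 0.338
grasp_force: 30.0
```

```bash
python3 -c "
from h import *
go((.3956,-.3176,.0615,79.9))
"
```

```text
t 54.7 p [ 0.3937 -0.317   0.0622] yang 79.91 open 0.338 F [-4.7 -1.4 -1.5] g 29.999938309192657
row [ 0.02 -0.05  0.  ] [-0.065 -0.007  0.022]
```

send_rows([
  [0, 0, 0, -0.05, 0, 0.15, 0],
  [0, 0, 0, -0.05, 0, 0.3, 0],
  [0, 0, 0, -0.05, 0, 0.4, 0],
  [0, 0, 0, -0.05, 0, 0.4, 0],
])

```text
time_s: 55.07
position: [0.396, -0.3175, 0.0552]
tcp_rot: [[-0.985, 0.174, -0.001], [0.174, 0.985, -0.0], [0.001, -0.0, -1.0]]
force: [-8.1, 3.2, 30.2]
opening: 0.341
grasp_force: 30.0
```

send_rows([
  [0, 0, 0, 0, 0, -0.05, 0],
  [0, 0, 0, 0, 0, -0.05, 0.7],
  [0, 0, 0, 0, 0, -0.05, 0.7],
  [0, 0, 0, 0, 0, -0.05, 0.7],
  [0, 0, 0, 0, 0, -0.05, 0.7],
  [0, 0, 0, 0, 0, -0.05, 0.7],
  [0, 0, 0, 0, 0, -0.05, 0.7],
  [0, 0, 0, 0, 0, -1, 0.7],
  [0, 0, 0, 0, 0, -2.2, 0],
  [0, 0, 0, 0, 0, -3.4, 0],
  [0, 0, 0, 0, 0, -4.6, 0],
  [0, 0, 0, -1.3, 0, -4.6, 0],
  [0, 0, 0, -2, 0, -4.6, 0],
  [0, 0, 0, -2, 0, -4.6, 0],
  [0, 0, 0, -2, 0, -4.6, 0],
  [0, 0, 0, -2, 0, -4.6, 0],
  [0, 0, 0, -2, 0, -4.6, 0],
  [0, 0, 0, -2, 0, -4.6, 0],
])

```text
time_s: 56.57
position: [0.4547, -0.328, 0.1885]
tcp_rot: [[-0.984, 0.177, -0.002], [0.177, 0.984, 0.002], [0.002, 0.001, -1.0]]
force: [-0.3, 0.6, -0.0]
opening: 0.045
grasp_force: 0.0
```

```bash
python3 -c "
from h import *
# front half of lid, tool above: press point
go((.435,-.325,.1,79.9),(.435,-.325,.0815,79.9))
c=cap('scene','s30.png')
for z in (.0715,): blobs(c,'tab',(0,150,70),(8,255,255),z,(190,230,120,145),8)
"
```

```text
t 56.6 p [ 0.4547 -0.328   0.1885] yang 79.83 open 0.045 F [-0.3  0.6 -0. ] g 0.0
row [ 0.01 -0.02 -0.01] [ 0.66  -0.022  2.952]
row [ 0.01 -0.02 -0.01] [ 0.659 -0.022  3.568]
tab [208. 135.] w [ 0.4016 -0.3149] sz 0.0311 0.0476 ang 23.5 75.3
```

send_rows([
  [0, 0, 0, 0.66, 0, 0.5, 0],
  [0, 0, 0, 0.66, 0, 1.5, 0],
  [0, 0, 0, 0.66, 0, 2.5, 0],
  [0, 0, 0, 0.66, 0, 3.1, 0],
  [0, 0, 0, 0.66, 0, 3.4, 0],
  [0, 0, 0, 0.66, 0, 3.55, 0],
  [0, 0, 0, 0.66, 0, 3.65, 0],
  [0, 0, 0, 0.66, 0, 3.75, 0],
  [0, 0, 0, 0.66, 0, 3.8, 0],
  [0, 0, 0, 0.66, 0, 3.8, 0],
])

```text
time_s: 57.45
position: [0.4357, -0.3247, 0.0806]
tcp_rot: [[-0.985, 0.175, -0.001], [0.175, 0.985, -0.001], [0.001, -0.001, -1.0]]
force: [-8.7, 5.4, 32.3]
opening: 0.004
grasp_force: 16.2
```

send_rows([
  [0, 0, 0, 0, 0, -1, 0],
  [0, 0, 0, 0, 0, -2.2, 0],
  [0, 0, 0, 0, 0, -3.4, 0],
  [0, 0, 0, 1, 0, -4.5, 0],
  [0, 0, 0, 1, 0, -5, 0],
  [0, 0, 0, 1, 0, -5, 0],
])

```text
time_s: 57.95
position: [0.408, -0.3219, 0.2308]
tcp_rot: [[-0.984, 0.177, 0.007], [0.177, 0.984, -0.009], [-0.008, -0.007, -1.0]]
force: [-0.1, -0.3, 0.3]
opening: 0.005
grasp_force: 0.0
```

```bash
python3 -c "
from h import *
c=cap('top','t31.png');a=cv2.imread('pics/top0.png').astype(int);d=np.abs(c['image'].astype(int)-a).max(2)
for n,(x0,x1,y0,y1) in dict(tape=(258,296,120,156),cork=(310,345,110,152),jar=(362,395,125,157),brush=(100,170,245,282),pot=(156,190,242,273),purple=(150,190,295,332),turq=(320,358,260,290)).items(): print(n,(d[y0:y1,x0:x1]>60).sum())
blobs(c,'mat',(100,80,50),(130,255,255),.003,(240,312,155,272),400)
blobs(c,'head',(0,0,0),(180,255,50),.043,(255,310,165,200),100)
blobs(c,'handle',(5,120,60),(16,255,220),.034,(262,300,185,266),100)
blobs(c,'tab',(0,150,70),(8,255,255),.07,(370,450,150,262),8)
for n,lo,hi in (('yel',(22,150,150),(35,255,255)),('gr',(40,90,40),(80,255,255)),('wh',(0,0,190),(180,60,255))): blobs(c,n,lo,hi,.02,(250,480,160,330),20)
go()
"
```

```text
tape 0
cork 0
jar 0
brush 0
pot 0
purple 0
turq 468
mat [274.7 213.8] w [0.4975 0.0338] sz 0.2976 0.1496 ang -5.9 83.6
head [282.8 184.3] w [0.5833 0.0111] sz 0.0378 0.0866 ang -6.3 83.3
t 58.0 p [ 0.4079 -0.3213  0.2286] yang 79.84 open 0.008 F [ 0.9 -0.8 -0.1] g 0.0
```

```bash
python3 -c "
from rig import bot
print(bot.hand_in())"
```

```text
the job is handed in; nothing more can be done
None
```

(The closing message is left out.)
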